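# Set up the vibratory polisher for a batch of brass fittings

## Task

The polisher's octagonal bowl has been left to dry mouth-down on the bench: turn it mouth-up and seat it fully down over the two alignment pegs of the polisher's top plate. Then put every brass fitting lying on the bench (valve bodies and tees, however many there are) inside the bowl, and once all are in, press the black start plunger down to its stop and let it come up again. Leave the bowl seated and everything else on the bench where it is.

Things in the scene. Friction and masses are not known exactly. Their poses are not given: they have to be found in the camera images.
- bowl: Octagonal sheet-steel bowl (a square pot with cut corners) with a stick handle, 0.4 kg: 150 mm across the flats, flat sides 90 mm wide, 100 mm high, walls 5 mm, mouth open. Origin: centre of the underside of its foot; z axis from the foot out through the mouth (it points down while the bowl is mouth-down); y axis along the handle. Inner floor at z = 18 mm, rim at z = 100 mm.
- bowl_grip (a point): Middle of the bowl's handle at x 0, y 135, z 50 mm in the bowl's frame, same axes. The handle is a round black bar 24 mm thick from y = 86 to 184 mm: 50 mm over the bench with the bowl mouth-up or mouth-down, 75 mm with it lying on a flat beside the handle. Grip it here, clear of the wall, and firmly (80 N or more): the bowl hangs to one side of it.
- polisher: Bench vibratory polisher, fixed: grey housing 220 x 220 mm, 66 mm high, and on rubber springs above it a dark steel top plate 170 x 170 mm. Origin: on the bench under the plate's centre; x axis from the front (switch box, towards the robot) to the back, y along the line of the pegs, z up. The seated bowl's x axis lies along this y axis, its handle to the front or back (-x or +x).
- seat (a point): Centre of the plate's upper face, 90 mm up, the polisher's axes; the seated bowl's origin is here. Two upright pegs, 10 mm thick, 13 mm high, coned tips, stand 40 mm to its left and right (y = +40, -40 mm). They enter two blind round sockets in the bowl's foot, 14 mm wide, 15 mm deep, at x = +40 and -40 mm in the bowl's frame; the bowl fits equally well turned by half a turn.
- start (a joint): Spring start plunger with a black mushroom head, 40 mm across, on the switch box at the polisher's front left corner (x -150, y +75 mm in the polisher's frame). 0 = up, 0.012 m = pressed to its stop; it needs about 7 N at the stop and springs back up when let go.
- plunger_top (a point): Centre of the top of the plunger's head, 108 mm over the bench when up; press straight down here.
- valve_a: Brass valve body to be polished, 0.16 kg: a square block 30 x 30 mm (32 mm along x) with a round stub of 20 mm diameter out of each end, 84 mm long overall. Origin: centre of its underside; x axis along its length, z up, y across the block. May be absent on a given start.
- valve_b: Brass valve body to be polished, 0.16 kg: a square block 30 x 30 mm (32 mm along x) with a round stub of 20 mm diameter out of each end, 84 mm long overall. Origin: centre of its underside; x axis along its length, z up, y across the block. May be absent on a given start.
- valve_c: Brass valve body to be polished, 0.16 kg: a square block 30 x 30 mm (32 mm along x) with a round stub of 20 mm diameter out of each end, 84 mm long overall. Origin: centre of its underside; x axis along its length, z up, y across the block. May be absent on a given start.
- valve_a_mid (a point): Centre of the valve body's block, 15 mm above its underside; grip the block across y here. May be absent on a given start.
- valve_b_mid (a point): Centre of the valve body's block, 15 mm above its underside; grip the block across y here. May be absent on a given start.
- valve_c_mid (a point): Centre of the valve body's block, 15 mm above its underside; grip the block across y here. May be absent on a given start.
- tee_a: Brass pipe tee to be polished, 0.17 kg, lying flat: straight run 80 mm long along x with a branch out to y = +46 mm; tubes 24 mm in diameter with 30 mm collars, 10 mm long, at the three ends. Origin: under the crossing, centre of its underside; z up; tube axes 15 mm up. May be absent on a given start.
- tee_b: Brass pipe tee to be polished, 0.17 kg, lying flat: straight run 80 mm long along x with a branch out to y = +46 mm; tubes 24 mm in diameter with 30 mm collars, 10 mm long, at the three ends. Origin: under the crossing, centre of its underside; z up; tube axes 15 mm up. May be absent on a given start.
- tee_a_mid (a point): Point on the tee's branch between run and collar, 24 mm along y from the crossing, 15 mm up; grip the branch across x here. May be absent on a given start.
- tee_b_mid (a point): Point on the tee's branch between run and collar, 24 mm along y from the crossing, 15 mm up; grip the branch across x here. May be absent on a given start.
- hammer: Yellow-handled hammer lying at the back of the bench; a bystander to be left where it is.
- wrench: Steel wrench lying at the back; a bystander to be left where it is.
- tape: Roll of tape lying flat among the fittings, 100 mm across, 48 mm high; a bystander to be left where it is.
- glue_jar: Closed jar, 72 mm across, 90 mm high, at the back; a bystander to be left where it is.
- square: Carpenter's try square lying close in front of the robot, stock 120 mm, blade 150 mm; a bystander to be left where it is.
There are look-alikes about, which are no part of the job. What is shaped like the valve_c but grey, pink or purple is not meant.

How it is judged:
By the outcome, as a careful person would: the job done as asked, in the order asked, and still so for the second after the job is handed in, with the robot touching nothing.
Of valve_a, valve_b, valve_c, tee_a, tee_b only 3 to 5 are there at a start; the rules pass over those that are not, and their reading is None.
At some moment in a run one of valve_a, valve_b, valve_c, tee_a, tee_b may be knocked a few centimetres aside while the robot is not near it.
Once in a run the grip may slacken for a moment while it holds something.
It also fails if it takes over 210 s, if anything falls off the work surface, if the arm or the gripper's body presses on something with over 40 N, if the wrist force passes 120 N, or if a joint passes its speed limit or range.

## Robot

A 6-joint arm with a two-finger parallel gripper is mounted at the origin on the work surface. World frame = base frame: x ahead of the robot, y to its left, z up, the work surface at z = 0. Lengths are in m, angles in rad, forces in N, time in s.
With the tool pointing down it reaches from about 0.325 to 0.775 m from the base axis. Payload 5.5 kg.
Tool frame: the origin (TCP) lies at the very end of the fingers, on their centre line; the grasp point (between the pads) lies 19 mm behind it; z points along the fingers, y is the line along which they close (so a half turn about z gives the same grasp; the last joint's range is limited). The gripper opens to 85 mm and grips with 20 to 120 N. Pads are 22 mm wide; open, the fingers measure 114 mm over their backs; the gripper's body (76 mm by 85 mm) begins 54 mm behind the grasp point. The pads swing forward as they close: fully open they stand 13 mm farther back than shut.
Start: joints at [-1.195, 0.091, 1.231, -0, 1.82, -0.057], TCP at [0.252, -0.545, 0.231] pointing down, gripper open.
Joint ranges: [-2.87, 2.87], [-0.86, 2.18], [0.17, 2.46], [-1.51, 4.65], [0.06, 2.69], [-2.65, 2.65]. Speed limits (rad/s): [2.57, 2.57, 3.01, 3.14, 3.14, 3.14].

## Interface

Orientations are given as a unit quaternion [w, x, y, z].
In Python, from cell import ctrl gives the robot as it stands.
- The arm moves only by the tool play_rows, never from a script. Its argument "commands" is a list of rows, each an object with "xyz": the shift along the tool's x, y, z scaled (see below), a list of three; "twist": the turn about the tool's z scaled (see below); "claw": the opening, from -1 (shut) to 1 (fully open). In form: [{"xyz": [x, y, z], "twist": twist, "claw": claw}, ...]. A call has 1 to 12 rows; each row shifts and turns the commanded pose from where the row before left it, along the tool's axes as they then stand; what a row does not reach is not made up. The controller multiplies each number of a shift by 12 cm and each number of a turn by 10 degrees. A row lasts 1/8 s, in which the tool goes at most 62.5 mm and 10.7 degrees, less where a joint would pass 70% of its speed; a pose out of reach is approached as far as the arm can. A call with a number of a shift or a turn outside -1 to 1 is refused whole. A call with a gripper value outside its range is refused whole. The fingers move at their own pace and stop on an object; "squeeze" is the grip in N (left out, the last holds). Time passes only in rows, so rows that do not move let the fingers close. It gives the time, the measured TCP pose, the force, the opening and the grip force at its end, in the units of the state.
- ctrl.read_state(): the state, without advancing time (a new reading comes with each control period).
- ctrl.read_camera(name): name is "scene" or "top" or "wrist"; returns a dict with "img" (420x560x3 uint8, red, green, blue), "range_z" (420x560 float32, m along the optical axis (not along the pixel's ray), 0 where there is no reading), "fx", "fy", "cx", "cy" (pixels), "pose" (4x4, takes a point from camera to world coordinates). Camera axes: x right, y up, looking along -z (the intrinsics and any distortion apply to the point x, -y, -z); pixel columns grow to the right and rows downward; lengths in m; the calibration is good to about 2 mm. A picture is of the moment at which its call begins.
- ctrl.job_done(): hands the job in; it is judged then, once.
The state is a dict: "t": time; "joint_positions": joint angles; "joint_vel": joint speeds; "tau": joint torques, N m; "eef_pos": TCP position; "orientation": TCP orientation; "force": force on the tool from outside, world axes, zero at the start; "moment": the same for the moment, N m; "finger_gap": finger opening in m; "finger_force": force on a finger pad.
Only numpy, scipy, OpenCV 4.12 (cv2) and the standard library are available. Lean on these libraries where they do the work, as an engineer would, in place of code of your own. Each camera call takes 0.05 s, during which the arm holds its last target. There are 200 camera calls.

## Working session

There is one attempt and no reset: what is moved stays moved. The work goes in short steps, Python scripts to look and compute and a tool call to move; the robot and the scene stay as the last step left them, time stands still between calls to the robot, and variables do not carry over. Pictures are saved under pics/ and viewed, at most 15 in all, crops included, and the job is handed in when it is done.

Besides the shell and the picture viewer there is one more tool, called after "Request:" in YAML: its name, and indented under it one key for each argument. play_rows: Moves the arm, as the interface text tells. Its arguments: {"type":"object","properties":{"commands":{"type":"array","items":{"type":"object","properties":{"xyz":{"type":"array","items":{"type":"number","minimum":-1,"maximum":1}},"twist":{"type":"number","minimum":-1,"maximum":1},"claw":{"type":"number"}}}},"squeeze":{"type":"number"}},"required":["commands"]}

```bash
ls; mkdir -p pics; cat > h.py <<'E'
import numpy as np, cv2, json
from cell import ctrl
from scipy.spatial.transform import Rotation as R
def snap(name):
    c=ctrl.read_camera(name); np.savez(f'{name}.npz',**c); return c
def save(c,fn): cv2.imwrite(f'pics/{fn}.png',c['img'][:,:,::-1])
def cloud(c):
    z=c['range_z']; v,u=np.mgrid[:420,:560]
    P=np.stack([(u-c['cx'])/c['fx']*z,-(v-c['cy'])/c['fy']*z,-z],-1)
    T=np.array(c['pose']); W=P@T[:3,:3].T+T[:3,3]; W[z==0]=np.nan; return W
def tool():
    s=ctrl.read_state(); w,x,y,z=s['orientation']
    return np.array(s['eef_pos']),R.from_quat([x,y,z,w]).as_matrix(),s
def delta(target):
    p,M,s=tool(); return M.T@(np.array(target)-p)
E
python3 - <<'E'
from h import *
for n in('scene','top','wrist'):
    c=snap(n); save(c,n+'0'); print(n,c['pose'],c['fx'],[k for k in c])
p,M,s=tool(); print(p,M,s)
E
```

```text
pics
scene [[-0.56731983 -0.55145186  0.61159551  1.38711292]
 [ 0.82333127 -0.36490271  0.43470868  0.53961301]
 [-0.01654805  0.75016456  0.6610441   0.98822759]
 [ 0.          0.          0.          1.        ]] 535.6526162748476 ['img', 'range_z', 'fx', 'fy', 'cx', 'cy', 'pose']
top [[-4.81886198e-04  9.82085124e-01 -1.88437198e-01  3.55606999e-01]
 [-9.99889891e-01 -3.26801538e-03 -1.44750409e-02 -3.80679597e-02]
 [-1.48315380e-02  1.88409474e-01  9.81978562e-01  1.14097562e+00]
 [ 0.00000000e+00  0.00000000e+00  0.00000000e+00  1.00000000e+00]] 405.346181653135 ['img', 'range_z', 'fx', 'fy', 'cx', 'cy', 'pose']
wrist [[ 0.42053541  0.86619548  0.26991733  0.32196118]
 [-0.90727439  0.40207512  0.12324274 -0.51268862]
 [-0.00177474 -0.29671702  0.9549638   0.37222824]
 [ 0.          0.          0.          1.        ]] 300.98701475234054 ['img', 'range_z', 'fx', 'fy', 'cx', 'cy', 'pose']
[ 0.25156893 -0.54448213  0.23038961] [[ 9.07797876e-01  4.19407548e-01 -5.70285630e-04]
 [ 4.19407927e-01 -9.07796756e-01  1.42819538e-03]
 [ 8.12924785e-05 -1.53569505e-03 -9.99998818e-01]] {'t': 0.15, 'joint_positions': array([-1.19469421e+00,  9.17224836e-02,  1.23160769e+00, -6.03773955e-06,
        1.81980032e+00, -5.66924478e-02]), 'joint_vel': array([-0.00051542, -0.00305698, -0.00408329, -0.00045696,  0.00092806,
       -0.00026205]), 'tau': array([ 1.38157251e-03, -4.59370744e+01, -4.18525600e+01, -8.06490311e-05,
        9.61535698e-03, -2.91079225e-06]), 'eef_pos': array([ 0.25156893, -0.54448213,  0.23038961]), 'orientation': array([-7.58666840e-04,  9.76677205e-01,  2.14711542e-01, -1.25167545e-04]), 'force': array([-0.60447074, -0.67474395,  0.24579354]), 'moment': array([-0.00615805, -0.00161242, -0.01540272]), 'finger_force': 0.0, 'finger_gap': 0.08538876397235926}
```

View pics/top0.png

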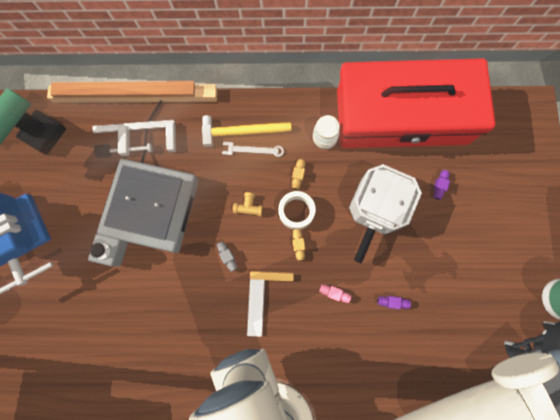

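View pics/scene0.png

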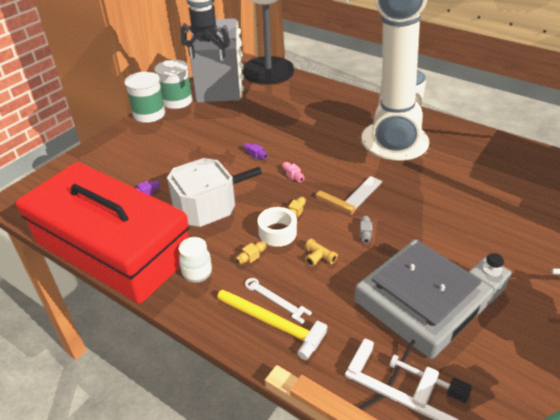

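Top view: bowl mouth-down at (385,200) with its handle towards (362,260). There are three brass fittings: valves at (298,173) and (298,245), and a tee at (248,206). The polisher is at (148,205) and its plunger at (100,252). The grey, pink and purple bodies are decoys. The tool stays vertical, so I plan to flip the bowl by its handle, pivoting it in a light grip.

```bash
cat >> h.py <<'E'
def fittings(c,W,skip=None):
    hsv=cv2.cvtColor(c['img'],cv2.COLOR_RGB2HSV)
    m=((hsv[...,0]>16)&(hsv[...,0]<30)&(hsv[...,1]>110)&(hsv[...,2]>110)&(W[...,2]>0.006)&(W[...,2]<0.05)).astype(np.uint8)
    m=cv2.morphologyEx(m,cv2.MORPH_CLOSE,np.ones((3,3)))
    n,l,st,ce=cv2.connectedComponentsWithStats(m)
    for i in range(1,n):
        if st[i,4]<60: continue
        P=W[(l==i)&np.isfinite(W[...,2])]
        (cx,cy),(a,b),an=cv2.minAreaRect((P[:,:2]*1000).astype(np.float32))
        e,v=np.linalg.eigh(np.cov(P[:,:2].T))
        print('brass px',ce[i].round(),st[i,4],'mean',P.mean(0).round(4),'rect',np.round([cx,cy,a,b,an],1),'axis deg',np.degrees(np.arctan2(v[1,1],v[0,1])).round(1),'zmax',np.nanpercentile(P[:,2],97).round(3))
E
python3 - <<'E'
from h import *
c=dict(np.load('top.npz')); W=cloud(c)
fittings(c,W)
hsv=cv2.cvtColor(c['img'],cv2.COLOR_RGB2HSV)
print('bench z',W[260,340],W[330,430])
# bowl: foot top
m=np.zeros((420,560),bool); m[150:250,335:430]=1
B=m&(W[...,2]>0.09)&(W[...,2]<0.115); P=W[B]; print('foot',P.mean(0),cv2.minAreaRect((P[:,:2]*1000).astype(np.float32)),len(P))
m[:]=0; m[210:270,345:390]=1
H=m&(hsv[...,2]<70)&(W[...,2]>0.045)&(W[...,2]<0.08); P=W[H]; print('handle',P.mean(0),cv2.minAreaRect((P[:,:2]*1000).astype(np.float32)),len(P))
m[:]=0; m[150:260,90:205]=1
L=m&(W[...,2]>0.082)&(W[...,2]<0.096)&(hsv[...,2]<110); P=W[L]; print('plate',P.mean(0),cv2.minAreaRect((P[:,:2]*1000).astype(np.float32)),len(P))
G=m&(W[...,2]>0.096); G[235:]=0; n,l,st,ce=cv2.connectedComponentsWithStats(G.astype(np.uint8))
for i in range(1,n): print('peg',ce[i],st[i,4],W[l==i].mean(0))
m[:]=0; m[235:265,85:118]=1
L=m&(W[...,2]>0.1)&(W[...,2]<0.115); P=W[L]; print('plunger',P.mean(0),len(P),P.min(0),P.max(0))
for n,(v,u) in dict(tape=(192,298),box=(90,415),jar=(130,326)).items(): print(n,W[v,u])
E
```

```text
brass px [251. 129.] 682 mean [0.803  0.0607 0.0214] rect [805.3  63.1  26.7 232.6   3.9] axis deg 93.8 zmax 0.028
brass px [298. 174.] 246 mean [ 0.6665 -0.0736  0.0259] rect [667.5 -73.8  28.5  82.4  77.3] axis deg 167.3 zmax 0.032
brass px [248. 206.] 345 mean [0.5735 0.0685 0.025 ] rect [581.9  67.9  79.8  58.3  83.6] axis deg 83.5 zmax 0.031
brass px [298. 244.] 260 mean [ 0.4652 -0.0726  0.0263] rect [465.4 -72.6  81.9  28.8   8.7] axis deg -171.7 zmax 0.032
brass px [272. 276.] 295 mean [0.3799 0.0006 0.018 ] rect [379.6   1.  112.9  19.5  87.6] axis deg 86.9 zmax 0.022
bench z [ 0.4241897  -0.19004587 -0.00245236] [ 0.23652418 -0.42575142  0.00191789]
foot [ 0.58223338 -0.30579895  0.0987708 ] ((583.37939453125, -305.6218566894531), (150.20343017578125, 151.28512573242188), 65.19950103759766) 2435
handle [ 0.46017971 -0.24747855  0.05939468] ((459.34912109375, -248.05889892578125), (20.482147216796875, 93.38148498535156), 65.79894256591797) 258
plate [0.59268354 0.34890192 0.08922874] ((574.5070190429688, 339.14080810546875), (168.1068115234375, 161.16302490234375), 75.76713562011719) 589
peg [127.23076923 197.92307692] 13 [0.58154852 0.37953044 0.10083264]
peg [155.61538462 204.38461538] 13 [0.56371768 0.30295727 0.10172543]
peg [135. 205.] 1 [0.56333478 0.35936039 0.0962959 ]
plunger [0.44380314 0.44718498 0.10541924] 159 [0.42634229 0.43011852 0.10050155] [0.46249014 0.4650442  0.11124379]
tape [ 0.60782153 -0.07279012  0.04888371]
box [ 0.84015035 -0.36682883  0.18434901]
jar [ 0.77369866 -0.15006748  0.08565631]
```

Request:
play_rows:
  commands:
    - {"xyz": [0, 0, 0], "twist": 1, "claw": 1}
    - {"xyz": [0, 0, 0], "twist": 1, "claw": 1}
    - {"xyz": [0, 0, 0], "twist": 1, "claw": 1}
    - {"xyz": [0, 0, 0], "twist": 1, "claw": 1}
    - {"xyz": [0, 0, 0], "twist": 1, "claw": 1}
  squeeze: 20

```text
t: 0.78
eef_pos: [0.2516, -0.5446, 0.2308]
orientation: [-0.0, 0.975, -0.221, -0.0]
force: [-0.5, -0.2, -0.1]
finger_gap: 0.085
finger_force: 0.0
```

Request:
play_rows:
  commands:
    - {"xyz": [0.066, -0.372, 0.05], "claw": 1}
    - {"xyz": [0.066, -0.372, 0.05], "claw": 1}
    - {"xyz": [0.066, -0.372, 0.05], "claw": 1}
    - {"xyz": [0.066, -0.372, 0.05], "claw": 1}
    - {"xyz": [0.066, -0.372, 0.05], "claw": 1}
    - {"xyz": [0.066, -0.372, 0.05], "claw": 1}
    - {"xyz": [0.066, -0.372, 0.05], "claw": 1}
    - {"xyz": [0.066, -0.372, 0.05], "claw": 1}
    - {"xyz": [0, 0, 0], "claw": 1}
    - {"xyz": [0, 0, 0], "claw": 1}

```text
schema error: expected keys xyz, twist, claw
```

```bash
python3 - <<'E'
from h import *
p,M,s=tool(); print(p,M[:,0],s['joint_positions'],s['t'])
print('delta to grasp/0.12',delta([0.461,-0.2485,0.031])/0.12)
c=snap('wrist'); save(c,'wrist1')
c=dict(np.load('top.npz')); W=cloud(c)
hsv=cv2.cvtColor(c['img'],cv2.COLOR_RGB2HSV)
m=((hsv[...,0]>125)&(hsv[...,1]>60)&(hsv[...,0]<176)&(hsv[...,2]>80)).astype(np.uint8)
n,l,st,ce=cv2.connectedComponentsWithStats(m)
for i in range(1,n):
    if st[i,4]>80: print(ce[i].round(),st[i,4],W[l==i].mean(0).round(3))
m=(np.minimum(hsv[...,0],180-hsv[...,0].astype(int))<6)&(hsv[...,1]>180)&(W[...,2]>.03)&(np.arange(560)>330); P=W[m];print('box min x',np.percentile(P[:,0],1),P[:,1].max())
E
```

```text
[ 0.25160405 -0.54457225  0.23075759] [ 9.02337933e-01 -4.31028808e-01 -6.48815813e-04] [-1.19468706e+00  9.14420100e-02  1.23125353e+00 -2.03346042e-05
  1.81976475e+00  8.21737175e-01] 0.775
delta to grasp/0.12 [ 0.51216543 -2.97748175  1.66603109]
[442. 184.] 350 [nan nan nan]
[334. 293.] 236 [ 0.336 -0.168  0.026]
[394. 302.] 384 [nan nan nan]
box min x 0.7470170229482698 -0.18770891728717082
```

Request:
play_rows:
  commands:
    - {"xyz": [0.064, -0.372, 0.05], "twist": 0, "claw": 1}
    - {"xyz": [0.064, -0.372, 0.05], "twist": 0, "claw": 1}
    - {"xyz": [0.064, -0.372, 0.05], "twist": 0, "claw": 1}
    - {"xyz": [0.064, -0.372, 0.05], "twist": 0, "claw": 1}
    - {"xyz": [0.064, -0.372, 0.05], "twist": 0, "claw": 1}
    - {"xyz": [0.064, -0.372, 0.05], "twist": 0, "claw": 1}
    - {"xyz": [0.064, -0.372, 0.05], "twist": 0, "claw": 1}
    - {"xyz": [0.064, -0.372, 0.05], "twist": 0, "claw": 1}
    - {"xyz": [0, 0, 0], "twist": 0, "claw": 1}
    - {"xyz": [0, 0, 0], "twist": 0, "claw": 1}

```text
t: 2.08
eef_pos: [0.4591, -0.248, 0.1832]
orientation: [0.0, 0.976, -0.217, -0.0]
force: [-0.6, 0.1, -0.9]
finger_gap: 0.0852
finger_force: 0.0
```

```bash
python3 - <<'E'
from h import *
p,M,s=tool(); print(p,M[:,0],s['t'])
print('delta to grasp/0.12',delta([0.461,-0.2485,0.031])/0.12)
c=snap('wrist'); save(c,'wrist1'); W=cloud(c)
g=c['img'].max(-1); H=(g<70)&(W[...,2]>.045)&(W[...,2]<.075)&(W[...,0]>.38)&(W[...,0]<.54)&(abs(W[...,1]+.25)<.08); P=W[H]; print(len(P),P.mean(0),cv2.minAreaRect((P[:,:2]*1000).astype(np.float32)))
E
```

```text
[ 0.45906916 -0.24796484  0.18317629] [ 9.05582267e-01 -4.24170490e-01 -3.91460422e-04] 2.075
delta to grasp/0.12 [ 0.01695922 -0.00346009  1.26812757]
2422 [ 0.46813942 -0.25099263  0.05903985] ((465.49267578125, -249.62521362304688), (22.29733657836914, 95.93087005615234), 65.64256286621094)
```

View pics/wrist1.png

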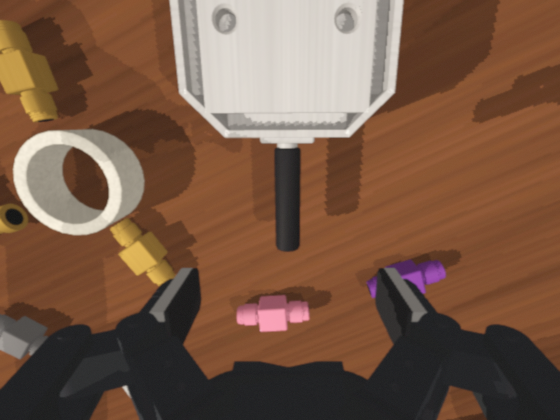

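The wrist view shows the handle at (288,195), in line with the tool and centred between the fingers. Descend and grip lightly.

Request:
play_rows:
  commands:
    - {"xyz": [0.02, 0, 0.3], "twist": 0, "claw": 1}
    - {"xyz": [0, 0, 0.3], "twist": 0, "claw": 1}
    - {"xyz": [0, 0, 0.3], "twist": 0, "claw": 1}
    - {"xyz": [0, 0, 0.25], "twist": 0, "claw": 1}
    - {"xyz": [0, 0, 0.11], "twist": 0, "claw": 1}
    - {"xyz": [0, 0, 0], "twist": 0, "claw": -1}
    - {"xyz": [0, 0, 0], "twist": 0, "claw": -1}
    - {"xyz": [0, 0, 0], "twist": 0, "claw": -1}
    - {"xyz": [0, 0, 0], "twist": 0, "claw": -1}
    - {"xyz": [0, 0, 0], "twist": 0, "claw": -1}
    - {"xyz": [0, 0, 0], "twist": 0, "claw": -1}
  squeeze: 20

```text
t: 3.5
eef_pos: [0.4619, -0.249, 0.0332]
orientation: [0.0, 0.976, -0.218, 0.001]
force: [-1.6, 0.2, 5.6]
finger_gap: 0.0234
finger_force: 21.7
```

Request:
play_rows:
  commands:
    - {"xyz": [0, 0, -0.1], "twist": 0, "claw": -1}
    - {"xyz": [0, 0, -0.1], "twist": 0, "claw": -1}
    - {"xyz": [0.01, 0, -0.1], "twist": 0, "claw": -1}
    - {"xyz": [0.02, 0, -0.1], "twist": 0, "claw": -1}
    - {"xyz": [0.02, 0, -0.1], "twist": 0, "claw": -1}
    - {"xyz": [0, 0, 0], "twist": 0, "claw": -1}
    - {"xyz": [0, 0, 0], "twist": 0, "claw": -1}

```text
t: 4.38
eef_pos: [0.4664, -0.2511, 0.0919]
orientation: [-0.0, 0.976, -0.218, -0.001]
force: [-3.3, 1.0, 0.4]
finger_gap: 0.0226
finger_force: 21.4
```

```bash
python3 - <<'E'
from h import *
p,M,s=tool(); print(p,s['t'],s['force'],s['moment'])
c=snap('scene'); save(c,'scene1')
E
```

```text
[ 0.46642767 -0.25110034  0.09190834] 4.375 [-3.29217431  1.00978961  0.40117008] [ 0.23595287  0.44779444 -0.00253989]
```

View pics/scene1.png

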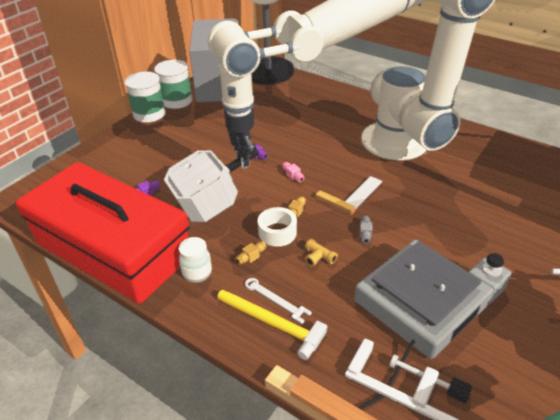

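The bowl pitches about its far rim as planned, at about (203,185) in the scene view. Continue the arc.

Request:
play_rows:
  commands:
    - {"xyz": [0.03, 0, -0.1], "twist": 0, "claw": -1}
    - {"xyz": [0.04, 0, -0.1], "twist": 0, "claw": -1}
    - {"xyz": [0.05, 0, -0.1], "twist": 0, "claw": -1}
    - {"xyz": [0.06, 0, -0.1], "twist": 0, "claw": -1}
    - {"xyz": [0.07, 0, -0.1], "twist": 0, "claw": -1}
    - {"xyz": [0.08, 0, -0.1], "twist": 0, "claw": -1}
    - {"xyz": [0.08, 0, -0.1], "twist": 0, "claw": -1}
    - {"xyz": [0.08, 0, -0.1], "twist": 0, "claw": -1}
    - {"xyz": [0.08, 0, -0.1], "twist": 0, "claw": -1}
    - {"xyz": [0, 0, 0], "twist": 0, "claw": -1}
    - {"xyz": [0, 0, 0], "twist": 0, "claw": -1}

```text
t: 5.8
eef_pos: [0.5292, -0.2808, 0.2019]
orientation: [0.001, 0.976, -0.218, 0.001]
force: [0.4, -0.4, 5.3]
finger_gap: 0.0236
finger_force: 18.8
```

```bash
python3 - <<'E'
from h import *
p,M,s=tool(); print(p,s['t'],s['force'],s['moment'])
c=snap('scene'); save(c,'scene2')
E
```

```text
[ 0.52924774 -0.28080295  0.20193395] 5.8 [ 0.37193099 -0.35255631  5.32590657] [-0.02453327  0.12812461 -0.00324986]
```

View pics/scene2.png

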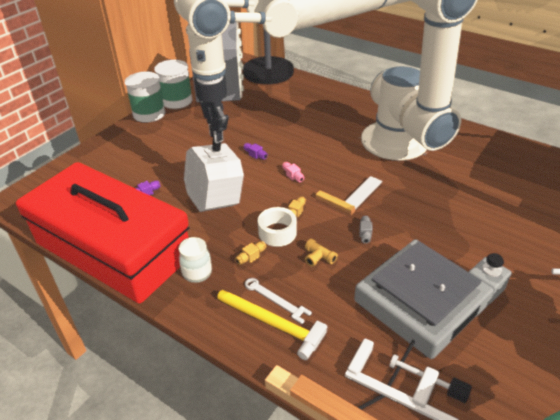

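Now almost upright, with the handle vertical at (217,150). Firm the grip, lift, turn 200°, and move to a clear spot.

Request:
play_rows:
  commands:
    - {"xyz": [0, 0, 0], "twist": 0, "claw": -1}
    - {"xyz": [0, 0, 0], "twist": 0, "claw": -1}
    - {"xyz": [0, 0, -0.1], "twist": 0, "claw": -1}
    - {"xyz": [0, 0, -0.1], "twist": 0, "claw": -1}
    - {"xyz": [0, 0, -0.1], "twist": 0, "claw": -1}
    - {"xyz": [0, 0, 0], "twist": -1, "claw": -1}
    - {"xyz": [0, 0, 0], "twist": -1, "claw": -1}
    - {"xyz": [0, 0, 0], "twist": -1, "claw": -1}
    - {"xyz": [0, 0, 0], "twist": -1, "claw": -1}
    - {"xyz": [0, 0, 0], "twist": -1, "claw": -1}
    - {"xyz": [0, 0, 0], "twist": -1, "claw": -1}
    - {"xyz": [0, 0, 0], "twist": -1, "claw": -1}
  squeeze: 80

```text
t: 7.35
eef_pos: [0.5289, -0.2805, 0.2366]
orientation: [0.0, 0.923, 0.384, -0.0]
force: [0.3, 0.3, -3.5]
finger_gap: 0.022
finger_force: 77.4
```

Request:
play_rows:
  commands:
    - {"xyz": [0, 0, 0], "twist": -1, "claw": -1}
    - {"xyz": [0, 0, 0], "twist": -1, "claw": -1}
    - {"xyz": [0, 0, 0], "twist": -1, "claw": -1}
    - {"xyz": [0, 0, 0], "twist": -1, "claw": -1}
    - {"xyz": [0, 0, 0], "twist": -1, "claw": -1}
    - {"xyz": [0, 0, 0], "twist": -1, "claw": -1}
    - {"xyz": [0, 0, 0], "twist": -1, "claw": -1}
    - {"xyz": [0, 0, 0], "twist": -1, "claw": -1}
    - {"xyz": [0, 0, 0], "twist": -1, "claw": -1}
    - {"xyz": [0, 0, 0], "twist": -1, "claw": -1}
    - {"xyz": [0, 0, 0], "twist": -1, "claw": -1}
    - {"xyz": [0, 0, 0], "twist": -1, "claw": -1}

```text
t: 8.85
eef_pos: [0.529, -0.2805, 0.2367]
orientation: [0.0, 0.129, 0.992, -0.0]
force: [0.8, -0.3, -4.0]
finger_gap: 0.0222
finger_force: 77.4
```

Request:
play_rows:
  commands:
    - {"xyz": [0, 0, 0], "twist": -1, "claw": -1}
    - {"xyz": [-0.18, 0.02, 0], "twist": 0, "claw": -1}
    - {"xyz": [-0.18, 0.02, 0], "twist": 0, "claw": -1}
    - {"xyz": [-0.18, 0.02, 0], "twist": 0, "claw": -1}
    - {"xyz": [-0.18, 0.02, 0], "twist": 0, "claw": -1}
    - {"xyz": [-0.18, 0.02, 0], "twist": 0, "claw": -1}
    - {"xyz": [-0.18, 0.02, 0], "twist": 0, "claw": -1}
    - {"xyz": [0, 0, 0], "twist": 0, "claw": -1}

```text
t: 9.85
eef_pos: [0.6603, -0.2775, 0.235]
orientation: [-0.0, 0.045, 0.999, 0.0]
force: [-0.6, 0.2, -3.5]
finger_gap: 0.0225
finger_force: 77.8
```

```bash
python3 - <<'E'
from h import *
p,M,s=tool(); print(p,M[:,0],s['t'],s['force'],s['moment'],s['joint_positions'])
c=snap('scene'); save(c,'scene3')
E
```

```text
[ 0.66031005 -0.27747499  0.23502785] [-9.95980443e-01  8.95676846e-02  7.65571523e-04] 9.85 [-0.64238117  0.2082141  -3.53466552] [-0.0332807  -0.15375511  0.00034244] [-4.45463422e-01  4.27575238e-01  8.30767537e-01  3.55834271e-04
  1.88419236e+00 -1.92646206e+00]
```

View pics/scene3.png

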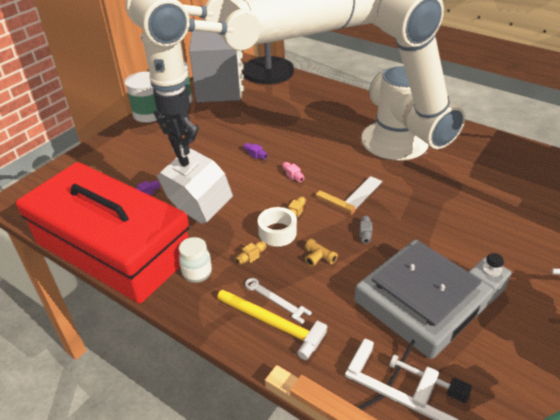

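Hanging below the grip, foot facing the robot, tilted a little. Slacken, set it down on its flat, and begin the second arc.

Request:
play_rows:
  commands:
    - {"xyz": [0, 0, 0.05], "twist": 0, "claw": -1}
    - {"xyz": [0, 0, 0.05], "twist": 0, "claw": -1}
    - {"xyz": [0, 0, 0.05], "twist": 0, "claw": -1}
    - {"xyz": [0, 0, 0.05], "twist": 0, "claw": -1}
    - {"xyz": [0, 0, 0.05], "twist": 0, "claw": -1}
    - {"xyz": [0, 0, 0.05], "twist": 0, "claw": -1}
    - {"xyz": [0, 0, 0.05], "twist": 0, "claw": -1}
    - {"xyz": [0, 0, 0], "twist": 0, "claw": -1}
    - {"xyz": [0, 0, 0], "twist": 0, "claw": -1}
  squeeze: 20

```text
t: 11.02
eef_pos: [0.6602, -0.2781, 0.2019]
orientation: [0.005, 0.045, 0.999, -0.002]
force: [-2.2, 0.9, 17.4]
finger_gap: 0.0222
finger_force: 80.0
```

```bash
python3 - <<'E'
from h import *
p,M,s=tool(); print(p,s['t'],s['force'],s['moment'])
c=snap('scene'); save(c,'scene4')
E
```

```text
[ 0.66020102 -0.27811047  0.20192952] 11.025 [-2.21975151  0.9432979  17.39303429] [ 0.56873905  0.55268251 -0.05678926]
```

View pics/scene4.png

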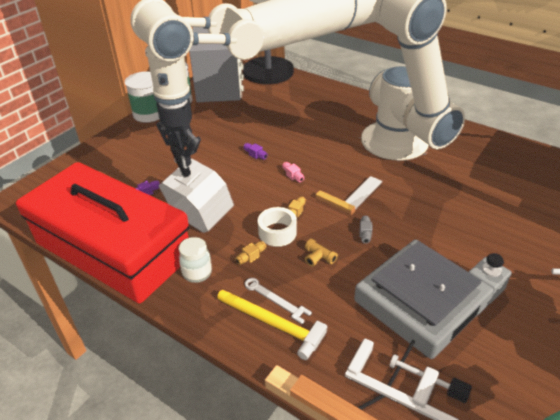

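The grip force stayed at 80 N, so the bowl hasn't pivoted. It rests on its edge, so open a few millimetres to let it settle, still caged by the fingers, then close lightly.

Request:
play_rows:
  commands:
    - {"xyz": [0, 0, 0], "twist": 0, "claw": -0.3}
    - {"xyz": [0, 0, 0], "twist": 0, "claw": -0.3}
    - {"xyz": [0, 0, 0], "twist": 0, "claw": -0.3}
    - {"xyz": [0, 0, 0], "twist": 0, "claw": -0.3}
    - {"xyz": [0, 0, 0], "twist": 0, "claw": -0.3}
    - {"xyz": [0, 0, 0], "twist": 0, "claw": -0.3}
  squeeze: 20

```text
t: 11.82
eef_pos: [0.6592, -0.2778, 0.1939]
orientation: [-0.0, 0.045, 0.999, 0.0]
force: [-0.3, 0.6, -0.2]
finger_gap: 0.03
finger_force: 0.0
```

```bash
python3 - <<'E'
from h import *
p,M,s=tool(); print(p,s['t'],s['force'],s['moment'],s['finger_gap'])
c=snap('scene'); save(c,'scene5')
W=cloud(c);m=(W[...,2]>.12)&(W[...,2]<.16)&(abs(W[...,0]-.66)<.12)&(abs(W[...,1]+.28)<.12)&(c['img'].min(-1)>140); P=W[m]; print(len(P),P.mean(0),P.min(0),P.max(0))
v=np.linalg.svd(P-P.mean(0),full_matrices=False)[2][2]; print('normal',v)
E
```

```text
[ 0.65916127 -0.27783048  0.19392543] 11.825 [-0.33648816  0.62192576 -0.22702099] [ 0.00509044  0.03220795 -0.01160651] 0.030026324557001306<stdin>:4: RuntimeWarning: Mean of empty slice.
  ret = um.true_divide(
Traceback (most recent call last):
ValueError: zero-size array to reduction operation minimum which has no identity
```

View pics/scene5.png

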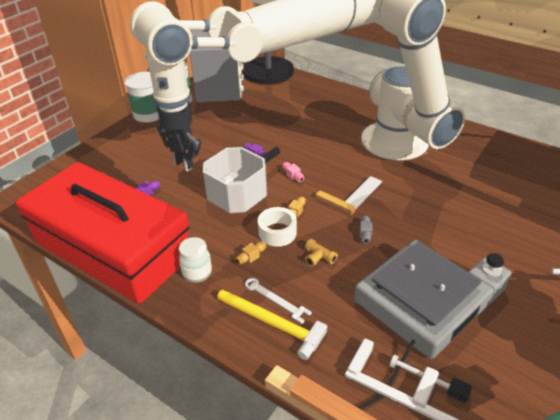

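The bowl had passed 90° and has dropped mouth-up, at (235,180) with its handle at (265,155). Measure it from the top.

Request:
play_rows:
  commands:
    - {"xyz": [0, 0, -0.3], "twist": 0, "claw": 1}
    - {"xyz": [0, 0, -0.2], "twist": 0, "claw": 1}
    - {"xyz": [0, 0, 0], "twist": 0, "claw": 1}
    - {"xyz": [0, 0, 0], "twist": 0, "claw": 1}

```text
t: 12.38
eef_pos: [0.6591, -0.2778, 0.2526]
orientation: [-0.001, 0.045, 0.999, 0.0]
force: [-0.6, -0.2, 0.2]
finger_gap: 0.085
finger_force: 0.0
```

```bash
cat >> h.py <<'E'
def bowl(c,W,zr,zh,box):
    x0,x1,y0,y1=box; m=(W[...,0]>x0)&(W[...,0]<x1)&(W[...,1]>y0)&(W[...,1]<y1)
    g=c['img'].max(-1)
    P=W[m&(abs(W[...,2]-zr)<.008)&(g>110)]; r=cv2.minAreaRect((P[:,:2]*1000).astype(np.float32)); print('rim',len(P),r,P[:,2].mean())
    Q=W[m&(abs(W[...,2]-zh)<.016)&(g<75)]; h=cv2.minAreaRect((Q[:,:2]*1000).astype(np.float32)); print('handle',len(Q),h,Q[:,2].max())
    return r,h
E
python3 - <<'E'
from h import *
p,M,s=tool(); print(p,s['t'])
for n in('top','scene'):
    c=snap(n); W=cloud(c); 
    if n=='top': save(c,'top6')
    try: bowl(c,W,.1,.055,(.3,.68,-.42,-.12))
    except Exception as e: print(e)
c=dict(np.load('top.npz')); W=cloud(c); fittings(c,W)
hsv=cv2.cvtColor(c['img'],cv2.COLOR_RGB2HSV)
m=((hsv[...,0]>125)&(hsv[...,1]>60)&(hsv[...,0]<176)&(hsv[...,2]>80)).astype(np.uint8)
n,l,st,ce=cv2.connectedComponentsWithStats(m)
for i in range(1,n):
    if st[i,4]>80: print(ce[i].round(1),st[i,4],np.nanmean(W[l==i],axis=0).round(3))
E
```

```text
[ 0.65906344 -0.27779356  0.25263391] 12.375
rim 0 ((0.0, 0.0), (0.0, 0.0), 0.0) nan
zero-size array to reduction operation maximum which has no identity
rim 550 ((493.46490478515625, -262.4732666015625), (157.48048400878906, 155.025146484375), 84.67282104492188) 0.09892384482279482
handle 103 ((345.06793212890625, -241.7978973388672), (17.505584716796875, 62.23955154418945), 87.43758392333984) 0.06680688796925116
brass px [251. 129.] 685 mean [0.8029 0.0612 0.0214] rect [805.4  63.2  27.3 232.7   4.1] axis deg 93.8 zmax 0.027
brass px [298. 174.] 246 mean [ 0.6659 -0.0734  0.0261] rect [666.8 -73.8  28.9  82.   75. ] axis deg 167.3 zmax 0.032
brass px [247. 206.] 332 mean [0.5732 0.0689 0.025 ] rect [581.4  67.6  79.7  58.2  83.2] axis deg 78.7 zmax 0.03
brass px [298. 244.] 271 mean [ 0.4654 -0.0728  0.0258] rect [465.5 -73.2  81.1  29.8   2.7] axis deg -171.6 zmax 0.032
brass px [272. 276.] 295 mean [ 0.3797 -0.0004  0.0182] rect [379.4   0.9 112.9  19.6  87.7] axis deg 86.7 zmax 0.022
[396.3 302.6] 318 [ 0.309 -0.334  0.023]h.py:30: RuntimeWarning: Mean of empty slice.
  P=W[m&(abs(W[...,2]-zr)<.008)&(g>110)]; r=cv2.minAreaRect((P[:,:2]*1000).astype(np.float32)); print('rim',len(P),r,P[:,2].mean())
  ret = ret.dtype.type(ret / rcount)
```

View pics/top6.png

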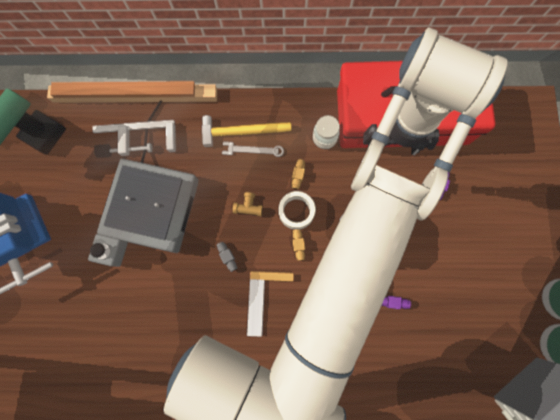

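The arm hides the bowl from the top camera. The scene depth gives its centre at about (0.493,-0.262) with the handle along 174.5°. Move over the handle and look from the wrist.

Request:
play_rows:
  commands:
    - {"xyz": [0.355, 0, 0.04], "twist": 0, "claw": 0}
    - {"xyz": [0.355, 0, 0.04], "twist": 0, "claw": 0}
    - {"xyz": [0.355, 0, 0.04], "twist": 0, "claw": 0}
    - {"xyz": [0.355, 0, 0.04], "twist": 0, "claw": 0}
    - {"xyz": [0.355, 0, 0.04], "twist": 0, "claw": 0}
    - {"xyz": [0.355, 0, 0.04], "twist": 0, "claw": 0}
    - {"xyz": [0.355, 0, 0.04], "twist": 0, "claw": 0}
    - {"xyz": [0, 0, 0], "twist": 0, "claw": 0}
    - {"xyz": [0, 0, 0], "twist": 0, "claw": 0}

```text
t: 13.6
eef_pos: [0.3624, -0.2508, 0.22]
orientation: [0.0, 0.046, 0.999, 0.0]
force: [0.7, -0.0, 0.6]
finger_gap: 0.0426
finger_force: 0.0
```

```bash
python3 - <<'E'
from h import *
p,M,s=tool(); print(p,M[:,0],s['t'],s['finger_gap'])
for n in('wrist','top'):
    c=snap(n); W=cloud(c); save(c,n+'7'); print(n)
    try: bowl(c,W,.1,.055,(.25,.68,-.42,-.12))
    except Exception as e: print(e)
E
```

```text
[ 0.3623847  -0.25075662  0.21995861] [-9.95859256e-01  9.09084287e-02 -1.15461931e-05] 13.6 0.04262573526385284
wrist
rim 657 ((421.099365234375, -255.48214721679688), (80.42718505859375, 6.387508869171143), 84.71343231201172) 0.09786330620076499
handle 1933 ((357.7618103027344, -248.8385009765625), (22.563575744628906, 95.60009765625), 84.27938079833984) 0.0633383147624928
top
rim 412 ((489.5338134765625, -261.87274169921875), (151.19569396972656, 150.8979034423828), 84.34066009521484) 0.09843757599473749
handle 132 ((358.141357421875, -249.3884735107422), (22.635889053344727, 84.0400619506836), 84.51166534423828) 0.0646353899013905
```

View pics/wrist7.png

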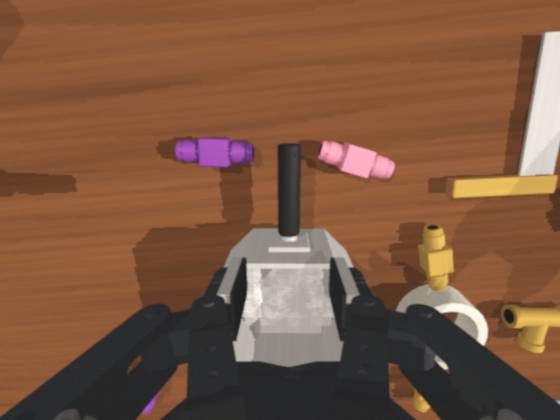

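The handle lies in line between the pads at (290,190). The purple and pink decoys sit clear on either side of its tip. Descend and grip firmly.

Request:
play_rows:
  commands:
    - {"xyz": [0.01, 0.01, 0.3], "twist": 0, "claw": 0}
    - {"xyz": [0, 0, 0.3], "twist": 0, "claw": 0}
    - {"xyz": [0, 0, 0.3], "twist": 0, "claw": 0}
    - {"xyz": [0, 0, 0.3], "twist": 0, "claw": 0}
    - {"xyz": [0, 0, 0.25], "twist": 0, "claw": 0}
    - {"xyz": [0, 0, 0.115], "twist": 0, "claw": 0}
    - {"xyz": [0, 0, 0], "twist": 0, "claw": 0}
    - {"xyz": [0, 0, 0], "twist": 0, "claw": -1}
    - {"xyz": [0, 0, 0], "twist": 0, "claw": -1}
    - {"xyz": [0, 0, 0], "twist": 0, "claw": -1}
    - {"xyz": [0, 0, 0], "twist": 0, "claw": -1}
    - {"xyz": [0, 0, 0], "twist": 0, "claw": -1}
  squeeze: 115

```text
t: 15.2
eef_pos: [0.3619, -0.2501, 0.0345]
orientation: [0.001, 0.045, 0.999, -0.001]
force: [-1.5, -0.1, 6.5]
finger_gap: 0.0206
finger_force: 112.6
```

Request:
play_rows:
  commands:
    - {"xyz": [0, 0, 0], "twist": 0, "claw": -1}
    - {"xyz": [0, 0, 0], "twist": 0, "claw": -1}
    - {"xyz": [0, 0, -0.1], "twist": 0, "claw": -1}
    - {"xyz": [0, 0, -0.2], "twist": 0, "claw": -1}
    - {"xyz": [0, 0, -0.3], "twist": 0, "claw": -1}
    - {"xyz": [0, 0, -0.3], "twist": 0, "claw": -1}
    - {"xyz": [0, 0, -0.3], "twist": 0, "claw": -1}
    - {"xyz": [0, 0, -0.2], "twist": 0, "claw": -1}
    - {"xyz": [0, 0, 0], "twist": 0, "claw": -1}

```text
t: 16.32
eef_pos: [0.3615, -0.2499, 0.2027]
orientation: [0.001, 0.045, 0.999, -0.001]
force: [-0.5, -0.1, -4.5]
finger_gap: 0.0208
finger_force: 112.8
```

```bash
cat >> h.py <<'E'
def tilt():
    # rim plane from all cams near tool
    p,M,s=tool(); print('tcp',p.round(4),'xang',np.degrees(np.arctan2(M[1,0],M[0,0])).round(2),'t',s['t'],'F',np.round(s['force'],1),'gap',s['finger_gap'],s['finger_force'])
    for n in('top','scene'):
        c=snap(n); W=cloud(c); ctr=p[:2]-M[:2,0]*.135; g=c['img'].max(-1); d=np.hypot(W[...,0]-ctr[0],W[...,1]-ctr[1])
        zr=p[2]+.019+.05
        P=W[(d<.1)&(d>.06)&(abs(W[...,2]-zr)<.02)&(g>110)]
        if len(P)<80: print(n,'few',len(P)); continue
        k=np.abs(P[:,2]-np.median(P[:,2]))<.012; P=P[k]
        A=np.c_[(P[:,:2]-ctr)@M[:2,:2],np.ones(len(P))]; s_=np.linalg.lstsq(A,P[:,2],rcond=None)[0]
        r=cv2.minAreaRect((P[:,:2]*1000).astype(np.float32))
        print(n,len(P),'rim z/expected',s_[2].round(4),zr.round(4),'slope tool x,y deg',np.degrees(s_[:2]).round(1),'rect',r)
E
python3 -c "
from h import *
tilt()"
```

```text
tcp [ 0.3615 -0.2499  0.2027] xang 174.79 t 16.325 F [-0.5 -0.1 -4.5] gap 0.02080218221528123 112.80560374259949
top 605 rim z/expected 0.2607 0.2717 slope tool x,y deg [1.4 0.3] rect ((490.3727722167969, -261.5283203125), (150.1497802734375, 150.83074951171875), 84.47722625732422)
scene 692 rim z/expected 0.259 0.2717 slope tool x,y deg [1.3 0.2] rect ((494.08038330078125, -261.44097900390625), (156.52362060546875, 154.8305206298828), 82.85099792480469)
```

```bash
python3 - <<'E'
from h import *
for n in('top','scene'):
    c=dict(np.load(n+'.npz')); W=cloud(c); g=c['img'].max(-1).astype(float)
    m=(np.hypot(W[...,0]-.5726,W[...,1]-.3412)<.055)&(W[...,2]>.07)
    print(n,'plate gray med',np.median(g[m]))
    b=(m&(g>np.median(g[m])+25)).astype(np.uint8)
    k,l,st,ce=cv2.connectedComponentsWithStats(b)
    T=c['pose']; C=[]
    for i in range(1,k):
        if st[i,4]<5: continue
        v,u=np.nonzero(l==i); w=g[v,u]-np.median(g[m]); u0,v0=np.average(u,weights=w),np.average(v,weights=w)
        d=T[:3,:3]@np.array([(u0-c['cx'])/c['fx'],-(v0-c['cy'])/c['fy'],-1]); t=(.098-T[2,3])/d[2]; X=T[:3,3]+t*d
        print(' blob',u0.round(1),v0.round(1),st[i,4],'ray',X.round(4),'depth',np.nanmean(W[l==i],0).round(4)); C.append(X)
    # plate top mean via mask
    Q=(np.hypot(W[...,0]-.5726,W[...,1]-.3412)<.16)&(abs(W[...,2]-.0895)<.005)&(g<120); P=W[Q]; print(' plate',cv2.minAreaRect((P[:,:2]*1000).astype(np.float32)),P[:,2].mean())
E
```

```text
top plate gray med 104.0
 blob 126.5 197.5 14 ray [0.5834 0.3828 0.098 ] depth [0.5832 0.3824 0.0987]
 blob 155.4 204.2 14 ray [0.5649 0.3047 0.098 ] depth [0.5643 0.3038 0.1003]
 plate ((542.4686889648438, 348.49578857421875), (170.5160369873047, 232.59384155273438), 77.16226196289062) 0.08955465444871866
scene plate gray med 117.0
 blob 412.3 266.7 34 ray [0.5667 0.3043 0.098 ] depth [0.5663 0.3039 0.0973]
 blob 442.5 286.9 33 ray [0.5846 0.3822 0.098 ] depth [0.5839 0.382  0.0973]
 plate ((552.712158203125, 348.05438232421875), (169.20907592773438, 224.71400451660156), 76.58685302734375) 0.09082808007105207
```

Request:
play_rows:
  commands:
    - {"xyz": [0, 0, 0], "twist": 0.4, "claw": -1}
    - {"xyz": [0, 0, 0], "twist": 0.39, "claw": -1}
    - {"xyz": [0.01, 0.12, 0], "twist": 0, "claw": -1}
    - {"xyz": [0.02, 0.24, 0], "twist": 0, "claw": -1}
    - {"xyz": [0.03, 0.32, 0], "twist": 0, "claw": -1}
    - {"xyz": [0.03, 0.32, 0], "twist": 0, "claw": -1}
    - {"xyz": [0.03, 0.32, 0], "twist": 0, "claw": -1}
    - {"xyz": [0.03, 0.32, 0], "twist": 0, "claw": -1}
    - {"xyz": [0.03, 0.32, 0], "twist": 0, "claw": -1}
    - {"xyz": [0.03, 0.32, 0], "twist": 0, "claw": -1}
    - {"xyz": [0.03, 0.32, 0], "twist": 0, "claw": -1}
    - {"xyz": [0.03, 0.32, 0], "twist": 0, "claw": -1}

```text
t: 17.92
eef_pos: [0.4079, 0.1013, 0.1996]
orientation: [-0.001, 0.113, 0.994, 0.0]
force: [1.4, -0.4, -3.6]
finger_gap: 0.021
finger_force: 113.0
```

Request:
play_rows:
  commands:
    - {"xyz": [0.03, 0.32, 0], "twist": 0, "claw": -1}
    - {"xyz": [0.03, 0.32, 0], "twist": 0, "claw": -1}
    - {"xyz": [0.03, 0.32, 0], "twist": 0, "claw": -1}
    - {"xyz": [0.03, 0.32, 0], "twist": 0, "claw": -1}
    - {"xyz": [0.03, 0.32, 0], "twist": 0, "claw": -1}
    - {"xyz": [0.03, 0.32, 0], "twist": 0, "claw": -1}
    - {"xyz": [0.02, 0.24, 0], "twist": 0, "claw": -1}
    - {"xyz": [0.01, 0.12, 0], "twist": 0, "claw": -1}
    - {"xyz": [0, 0, 0], "twist": 0, "claw": -1}
    - {"xyz": [0, 0, 0], "twist": 0, "claw": -1}

```text
t: 19.18
eef_pos: [0.4463, 0.3705, 0.2006]
orientation: [-0.0, 0.114, 0.993, -0.0]
force: [0.8, -0.5, -4.5]
finger_gap: 0.0207
finger_force: 113.0
```

```bash
python3 -c "
from h import *
tilt(); print(delta([.4512,.3723,.15])/.12)"
```

```text
tcp [0.4463 0.3705 0.2006] xang 166.88 t 19.175 F [ 0.8 -0.5 -4.5] gap 0.020676583260235065 113.04283261299133
top 833 rim z/expected 0.2584 0.2696 slope tool x,y deg [ 1.7 -0.2] rect ((572.3203125, 340.8531494140625), (152.2135772705078, 150.67750549316406), 77.13213348388672)
scene 1269 rim z/expected 0.2584 0.2696 slope tool x,y deg [1.  0.2] rect ((575.2090454101562, 340.00018310546875), (152.3199462890625, 156.84620666503906), 76.90087127685547)
[-0.0339442   0.02403562  0.42486658]
```

Request:
play_rows:
  commands:
    - {"xyz": [-0.036, 0.025, 0], "twist": 0, "claw": -1}
    - {"xyz": [0, 0, 0.1], "twist": 0, "claw": -1}
    - {"xyz": [0, 0, 0.1], "twist": 0, "claw": -1}
    - {"xyz": [0, 0, 0.1], "twist": 0, "claw": -1}
    - {"xyz": [0, 0, 0.05], "twist": 0, "claw": -1}
    - {"xyz": [0, 0, 0], "twist": 0, "claw": -1}
    - {"xyz": [0, 0, 0], "twist": 0, "claw": -1}

```text
t: 20.15
eef_pos: [0.4515, 0.3734, 0.1593]
orientation: [0.0, 0.114, 0.993, 0.0]
force: [-0.1, -0.4, -4.0]
finger_gap: 0.0208
finger_force: 113.1
```

```bash
python3 -c "
from h import *
tilt()"
```

```text
tcp [0.4515 0.3734 0.1593] xang 166.9 t 20.15 F [-0.1 -0.4 -4. ] gap 0.020817387137887455 113.10048222541809
top 756 rim z/expected 0.2172 0.2283 slope tool x,y deg [ 1.6 -0.2] rect ((577.1870727539062, 342.98590087890625), (152.3250732421875, 150.7911376953125), 77.10018157958984)
scene 1226 rim z/expected 0.2172 0.2283 slope tool x,y deg [1.1 0. ] rect ((581.0317993164062, 343.24298095703125), (151.59683227539062, 154.5138702392578), 77.48983764648438)
```

Request:
play_rows:
  commands:
    - {"xyz": [0, 0, 0.04], "twist": 0, "claw": -1}
    - {"xyz": [0, 0, 0.04], "twist": 0, "claw": -1}
    - {"xyz": [0, 0, 0.03], "twist": 0, "claw": -1}
    - {"xyz": [0, 0, 0], "twist": 0, "claw": -1}

```text
t: 20.75
eef_pos: [0.4511, 0.3731, 0.1447]
orientation: [-0.0, 0.114, 0.993, -0.0]
force: [-0.1, 0.3, -3.0]
finger_gap: 0.0208
finger_force: 113.1
```

Request:
play_rows:
  commands:
    - {"xyz": [0, 0, 0.03], "twist": 0, "claw": -1}
    - {"xyz": [0, 0, 0.03], "twist": 0, "claw": -1}
    - {"xyz": [0, 0, 0], "twist": 0, "claw": -1}

```text
t: 21.12
eef_pos: [0.4511, 0.3731, 0.1377]
orientation: [-0.0, 0.114, 0.993, -0.0]
force: [0.3, 1.1, -3.8]
finger_gap: 0.0207
finger_force: 113.1
```

```bash
python3 -c "
from h import *
tilt()"
```

```text
tcp [0.4511 0.3731 0.1377] xang 166.9 t 21.125 F [ 0.3  1.1 -3.8] gap 0.02071560422183206 113.10323596000671
top 708 rim z/expected 0.1956 0.2067 slope tool x,y deg [ 1.7 -0.1] rect ((577.2503662109375, 342.9804382324219), (152.7411651611328, 151.02099609375), 76.9141616821289)
scene 1191 rim z/expected 0.1956 0.2067 slope tool x,y deg [1.1 0. ] rect ((580.9114379882812, 342.7526550292969), (151.32191467285156, 155.49501037597656), 76.632568359375)
```

No contact force with the foot already below the peg tips, so the pegs are in the sockets. Continue down.

Request:
play_rows:
  commands:
    - {"xyz": [0, 0, 0.025], "twist": 0, "claw": -1}
    - {"xyz": [0, 0, 0.025], "twist": 0, "claw": -1}
    - {"xyz": [0, 0, 0], "twist": 0, "claw": -1}

```text
t: 21.6
eef_pos: [0.4512, 0.3732, 0.1318]
orientation: [-0.0, 0.114, 0.993, -0.0]
force: [0.3, 0.2, -4.0]
finger_gap: 0.0207
finger_force: 113.1
```

Request:
play_rows:
  commands:
    - {"xyz": [0, 0, 0.02], "twist": 0, "claw": -1}
    - {"xyz": [0, 0, 0.02], "twist": 0, "claw": -1}
    - {"xyz": [0, 0, 0], "twist": 0, "claw": -1}

```text
t: 21.98
eef_pos: [0.4513, 0.3733, 0.1275]
orientation: [0.0, 0.114, 0.993, 0.0]
force: [-1.6, -0.3, -1.5]
finger_gap: 0.021
finger_force: 113.2
```

```bash
python3 -c "
from h import *
tilt()"
```

```text
tcp [0.4513 0.3733 0.1275] xang 166.91 t 21.975 F [-1.6 -0.3 -1.5] gap 0.020964451348327272 113.19278597831726
top 760 rim z/expected 0.1876 0.1965 slope tool x,y deg [ 0.9 -0.1] rect ((576.2128295898438, 343.74432373046875), (153.1083984375, 150.3006591796875), 76.86488342285156)
scene 1328 rim z/expected 0.1869 0.1965 slope tool x,y deg [0.4 0.1] rect ((580.0437622070312, 342.9048156738281), (151.8043212890625, 156.3440704345703), 76.26229858398438)
```

Request:
play_rows:
  commands:
    - {"xyz": [0, 0, 0.02], "twist": 0, "claw": -1}
    - {"xyz": [0, 0, 0], "twist": 0, "claw": -0.3}
    - {"xyz": [0, 0, 0], "twist": 0, "claw": 0}
    - {"xyz": [0, 0, 0], "twist": 0, "claw": 0}
    - {"xyz": [0, 0, 0], "twist": 0, "claw": 0}
    - {"xyz": [0, 0, -0.2], "twist": 0, "claw": 0}
    - {"xyz": [0, 0, -0.3], "twist": 0, "claw": 0.5}
    - {"xyz": [0, 0, -0.3], "twist": 0, "claw": 1}
    - {"xyz": [0, -0.3, -0.1], "twist": 0, "claw": 1}
    - {"xyz": [0, -0.4, 0], "twist": 0, "claw": 1}
    - {"xyz": [0, -0.4, 0], "twist": 0, "claw": 1}
    - {"xyz": [0, 0, 0], "twist": 0, "claw": 1}
  squeeze: 60

```text
t: 23.58
eef_pos: [0.4213, 0.2425, 0.2339]
orientation: [0.001, 0.116, 0.993, 0.0]
force: [0.3, 0.5, -1.1]
finger_gap: 0.0854
finger_force: 0.0
```

```bash
cat >> h.py <<'E'
def seat():
    for n in('top','scene'):
        c=snap(n); W=cloud(c); ctr=np.array([.576,.3435]); g=c['img'].max(-1); d=np.hypot(W[...,0]-ctr[0],W[...,1]-ctr[1])
        P=W[(d<.1)&(d>.06)&(abs(W[...,2]-.19)<.012)&(g>110)]
        if len(P)<80: print(n,'few',len(P)); continue
        A=np.c_[P[:,:2]-ctr,np.ones(len(P))]; s_=np.linalg.lstsq(A,P[:,2],rcond=None)[0]
        print(n,len(P),'rim z',s_[2].round(4),'slope x,y',np.degrees(s_[:2]).round(2),cv2.minAreaRect((P[:,:2]*1000).astype(np.float32)))
        fittings(c,W)
E
python3 -c "
from h import *
seat(); p,M,s=tool(); print(p,M[:,0],s['t'],s['joint_positions'])
save(np.load('top.npz'),'top8')"
```

```text
top 553 rim z 0.1869 slope x,y [ 0.33 -0.33] ((577.2339477539062, 342.7987976074219), (152.4497528076172, 145.82489013671875), 76.63340759277344)
brass px [251. 129.] 685 mean [0.803  0.061  0.0213] rect [804.3  62.7  28.5 232.    4.9] axis deg 93.8 zmax 0.028
brass px [298. 174.] 249 mean [ 0.6664 -0.0736  0.0257] rect [668.  -74.   28.9  84.2  78.1] axis deg 167.0 zmax 0.032
brass px [248. 206.] 343 mean [0.5739 0.0682 0.025 ] rect [581.5  68.1  80.3  58.   82.7] axis deg 83.5 zmax 0.031
brass px [289. 243.] 259 mean [ 0.4688 -0.0464  0.0263] rect [470.4 -46.4  28.4  83.4  78.3] axis deg 164.1 zmax 0.032
brass px [272. 276.] 297 mean [ 0.3799 -0.0006  0.0179] rect [379.6   0.9 112.8  19.5  87.9] axis deg 87.2 zmax 0.022
scene 1173 rim z 0.187 slope x,y [0.   0.01] ((578.93359375, 342.9593811035156), (152.41555786132812, 155.62506103515625), 76.81089782714844)
brass px [335. 200.] 223 mean [0.3837 0.0019 0.0196] rect [383.9   1.2 118.1  28.7  83.8] axis deg 86.6 zmax 0.024
brass px [305. 211.] 248 mean [ 0.4724 -0.0411  0.0247] rect [465.4 -45.1  79.6  40.9   1. ] axis deg 166.0 zmax 0.035
brass px [318. 252.] 405 mean [0.5833 0.0707 0.0248] rect [587.6  69.2  81.1  60.3  84.2] axis deg 78.9 zmax 0.032
brass px [251. 252.] 363 mean [ 0.6761 -0.0701  0.0246] rect [672.6 -73.2  86.6  38.4   2.1] axis deg 166.9 zmax 0.034
brass px [262. 314.] 1089 mean [0.814  0.0657 0.0224] rect [811.3  62.2  28.4 234.4   2.7] axis deg 94.0 zmax 0.029
[0.42160873 0.24464151 0.23349589] [-9.73760348e-01  2.27574600e-01 -7.66278525e-04] 23.675 [ 4.55708604e-01 -2.12471045e-01  1.51824001e+00  3.83805357e-04
  1.83453105e+00 -8.85401586e-01]
```

View pics/top8.png

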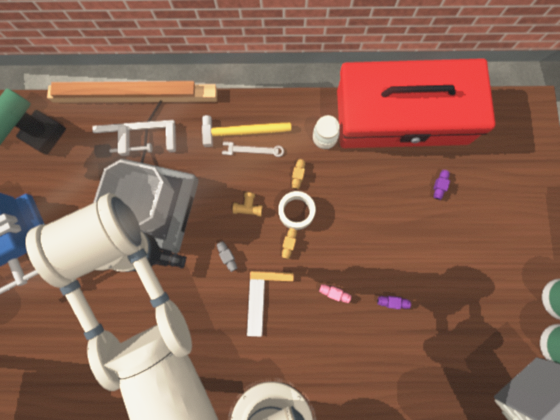

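The bowl is seated mouth-up on the plate with its rim level at the right height, around (135,195). The front valve was knocked to pixel (289,243), about (0.470,-0.046). Fetch that one first.

Request:
play_rows:
  commands:
    - {"xyz": [-0.135, -0.324, 0.03], "twist": 0, "claw": 1}
    - {"xyz": [-0.135, -0.324, 0.03], "twist": 0, "claw": 1}
    - {"xyz": [-0.135, -0.324, 0.03], "twist": 0, "claw": 1}
    - {"xyz": [-0.135, -0.324, 0.03], "twist": 0, "claw": 1}
    - {"xyz": [-0.135, -0.324, 0.03], "twist": 0, "claw": 1}
    - {"xyz": [-0.135, -0.324, 0.03], "twist": 0, "claw": 1}
    - {"xyz": [-0.135, -0.324, 0.03], "twist": 0, "claw": 1}
    - {"xyz": [0, 0, 0], "twist": 0, "claw": 1}
    - {"xyz": [0, 0, 0], "twist": 0, "claw": 1}

```text
t: 24.8
eef_pos: [0.4706, -0.0452, 0.2077]
orientation: [-0.0, 0.114, 0.994, 0.0]
force: [-0.2, 0.2, 0.4]
finger_gap: 0.0858
finger_force: 0.0
```

```bash
cat >> h.py <<'E'
def wl():
    c=snap('wrist'); W=cloud(c); fittings(c,W)
    p,M,s=tool(); print('tcp',p.round(4),'xang',np.degrees(np.arctan2(M[1,0],M[0,0])).round(2),'t',s['t'])
    return c
E
python3 -c "
from h import *
c=wl(); save(c,'w9'); print(delta([.4704,-.0464,.004])/.12)"
```

```text
brass px [312. 100.] 2408 mean [0.3834 0.0014 0.0178] rect [383.3   1.3 117.9  20.7  87.8] axis deg 87.5 zmax 0.019
brass px [286. 192.] 1716 mean [ 0.4709 -0.0464  0.0258] rect [473.5 -47.   30.   84.1  73.7] axis deg 164.1 zmax 0.03
brass px [402. 250.] 1863 mean [0.5703 0.0704 0.0236] rect [582.4  68.6  80.6  56.1  83.5] axis deg 82.9 zmax 0.029
brass px [300. 340.] 1017 mean [ 0.6652 -0.0727  0.0259] rect [671.3 -73.8  30.   82.8  77.1] axis deg 165.2 zmax 0.03
brass px [456. 393.] 234 mean [0.8036 0.1196 0.0229] rect [804.7 121.5  38.9  19.9  88.1] axis deg 87.9 zmax 0.025
tcp [ 0.4705 -0.045   0.2079] xang 166.98 t 24.85
[-0.00197159 -0.0129562   1.69887306]
```

Request:
play_rows:
  commands:
    - {"xyz": [-0.015, -0.01, 0.35], "twist": 0.3, "claw": 1}
    - {"xyz": [0, 0, 0.35], "twist": 0, "claw": 1}
    - {"xyz": [0, 0, 0.35], "twist": 0, "claw": 1}
    - {"xyz": [0, 0, 0.35], "twist": 0, "claw": 1}
    - {"xyz": [0, 0, 0.2], "twist": 0, "claw": 1}
    - {"xyz": [0, 0, 0.09], "twist": 0, "claw": 1}
    - {"xyz": [0, 0, 0], "twist": 0, "claw": 1}
    - {"xyz": [0, 0, 0], "twist": 0, "claw": -1}
    - {"xyz": [0, 0, 0], "twist": 0, "claw": -1}
    - {"xyz": [0, 0, 0], "twist": 0, "claw": -1}
    - {"xyz": [0, 0, 0], "twist": 0, "claw": -1}
    - {"xyz": [0, 0, 0], "twist": 0, "claw": -1}

```text
t: 26.35
eef_pos: [0.4723, -0.0478, 0.006]
orientation: [0.001, 0.14, 0.99, -0.0]
force: [0.3, -0.8, 5.3]
finger_gap: 0.029
finger_force: 60.9
```

Request:
play_rows:
  commands:
    - {"xyz": [0, 0, -0.1], "twist": 0, "claw": -1}
    - {"xyz": [0, 0, -0.3], "twist": 0, "claw": -1}
    - {"xyz": [0, 0, -0.4], "twist": 0, "claw": -1}
    - {"xyz": [0, 0, -0.4], "twist": 0, "claw": -1}
    - {"xyz": [0, 0, -0.4], "twist": 0, "claw": -1}
    - {"xyz": [0, 0, -0.4], "twist": 0, "claw": -1}
    - {"xyz": [0, 0, 0], "twist": 0, "claw": -1}

```text
t: 27.22
eef_pos: [0.4728, -0.0479, 0.2501]
orientation: [0.004, 0.14, 0.99, -0.0]
force: [0.5, 0.7, -1.6]
finger_gap: 0.0287
finger_force: 60.2
```

```bash
python3 -c "
from h import *
c=wl(); print(delta([.5755,.343,.25])/.12)"
```

```text
brass px [307.  97.] 1919 mean [0.3834 0.0014 0.0179] rect [383.3   1.1 118.   20.6  87.8] axis deg 87.5 zmax 0.019
brass px [395. 233.] 1770 mean [0.5757 0.069  0.0238] rect [585.3  68.1  80.4  61.4  83.3] axis deg 90.9 zmax 0.029
brass px [314. 333.] 103 mean [ 0.6968 -0.0721  0.0254] rect [697.5 -71.8  10.4  35.5  72.9] axis deg 160.0 zmax 0.03
brass px [483. 345.] 294 mean [0.7957 0.1666 0.0178] rect [798.5 170.2  40.   20.6  54.5] axis deg 75.8 zmax 0.024
brass px [423. 361.] 95 mean [0.8    0.0765 0.0178] rect [803.7  79.3  24.4   9.6  41.6] axis deg -136.1 zmax 0.025
brass px [383. 377.] 124 mean [0.8092 0.0106 0.0217] rect [811.1  11.9  22.7  17.6   2.8] axis deg -161.4 zmax 0.026
brass px [547. 386.] 354 mean [0.906  0.2592 0.0157] rect [906.2 262.2  50.1   6.   89.1] axis deg 89.9 zmax 0.027
tcp [ 0.4721 -0.0478  0.2471] xang 163.9 t 27.275
[ 0.07550306  3.36761204 -0.02369608]
```

Request:
play_rows:
  commands:
    - {"xyz": [0, 0.15, 0], "twist": 0, "claw": -1}
    - {"xyz": [0.01, 0.3, 0], "twist": 0, "claw": -1}
    - {"xyz": [0.01, 0.35, 0], "twist": 0, "claw": -1}
    - {"xyz": [0.01, 0.35, 0], "twist": 0, "claw": -1}
    - {"xyz": [0.01, 0.35, 0], "twist": 0, "claw": -1}
    - {"xyz": [0.01, 0.35, 0], "twist": 0, "claw": -1}
    - {"xyz": [0.01, 0.35, 0], "twist": 0, "claw": -1}
    - {"xyz": [0.01, 0.35, 0], "twist": 0, "claw": -1}
    - {"xyz": [0.01, 0.35, 0], "twist": 0, "claw": -1}
    - {"xyz": [0, 0.35, 0], "twist": 0, "claw": -1}
    - {"xyz": [0, 0.33, 0], "twist": 0, "claw": -1}
    - {"xyz": [0, 0, 0], "twist": 0, "claw": -1}

```text
t: 28.78
eef_pos: [0.5807, 0.3698, 0.24]
orientation: [-0.003, 0.139, 0.99, -0.002]
force: [0.5, 0.2, -2.4]
finger_gap: 0.0288
finger_force: 60.1
```

```bash
python3 -c "
from h import *
p,M,s=tool(); print(p,s['finger_gap'],delta([.5755,.343,.127])/.12)"
```

```text
[0.58070887 0.36984573 0.24001962] 0.028823648691900024 [-0.02468837 -0.222629    0.94276359]
```

Request:
play_rows:
  commands:
    - {"xyz": [-0.02, -0.02, 0.25], "twist": 0, "claw": -1}
    - {"xyz": [0, 0, 0.3], "twist": 0, "claw": -1}
    - {"xyz": [0, 0, 0.25], "twist": 0, "claw": -1}
    - {"xyz": [0, 0, 0.1], "twist": 0, "claw": -1}
    - {"xyz": [0, 0, 0], "twist": 0, "claw": -0.1}
    - {"xyz": [0, 0, 0], "twist": 0, "claw": -0.1}
    - {"xyz": [0, 0, 0], "twist": 0, "claw": -0.1}
    - {"xyz": [0, 0, -0.3], "twist": 0, "claw": -0.1}
    - {"xyz": [0, 0, -0.4], "twist": 0, "claw": -0.1}
    - {"xyz": [0, 0, -0.25], "twist": 0, "claw": 0}
    - {"xyz": [0, 0, 0], "twist": 0, "claw": 0}

```text
t: 30.15
eef_pos: [0.5843, 0.3661, 0.2567]
orientation: [0.004, 0.14, 0.99, 0.003]
force: [-0.0, 0.4, 0.4]
finger_gap: 0.0426
finger_force: 0.0
```

```bash
python3 -c "
from h import *
p,M,s=tool(); print(p,M[:,0],s['t'],s['finger_gap']); c=snap('wrist'); save(c,'w10'); seat(); 
print(delta([.671,-.0737,.25])/.12)"
```

```text
[0.58429214 0.36608375 0.25672511] [-0.96094785  0.27665338 -0.00649217] 30.15 0.042585555329995556
top 461 rim z 0.1872 slope x,y [ 0.09 -0.25] ((574.987548828125, 343.1015930175781), (151.87106323242188, 150.4996337890625), 76.49898529052734)
brass px [251. 129.] 686 mean [0.803  0.0609 0.0213] rect [807.9  63.2  32.3 231.9   3. ] axis deg 93.8 zmax 0.028
brass px [298. 174.] 246 mean [ 0.6671 -0.0739  0.0259] rect [667.4 -73.8  29.2  83.6  75.6] axis deg 167.0 zmax 0.032
brass px [248. 206.] 347 mean [0.5741 0.0684 0.0248] rect [582.   68.1  80.1  59.3  82.5] axis deg 85.1 zmax 0.031
brass px [272. 276.] 297 mean [3.799e-01 1.000e-04 1.800e-02] rect [379.8   1.  113.   19.3  87.4] axis deg 86.8 zmax 0.022
scene 1106 rim z 0.1869 slope x,y [-0.01 -0.02] ((577.8501586914062, 343.35260009765625), (152.7132110595703, 155.09083557128906), 76.04510498046875)
brass px [335. 200.] 223 mean [3.838e-01 3.000e-04 1.980e-02] rect [382.    0.8 113.9  26.2  87.3] axis deg 87.4 zmax 0.024
brass px [318. 252.] 392 mean [0.5831 0.0711 0.0252] rect [587.3  69.1  82.4  60.   84.5] axis deg 82.3 zmax 0.032
brass px [251. 252.] 358 mean [ 0.6758 -0.0697  0.0249] rect [673.3 -75.9  40.2  85.1  88.9] axis deg 167.0 zmax 0.034
brass px [262. 314.] 1091 mean [0.8141 0.0653 0.0225] rect [811.7  57.3  26.3 243.    3.8] axis deg 93.9 zmax 0.029
[-1.71677661e+00 -3.31059006e+00 -1.50838342e-03]
```

View pics/w10.png

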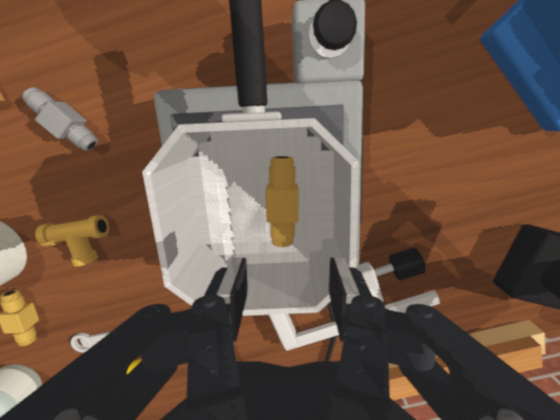

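The valve lies in the bowl at (282,200). Next is the back valve.

Request:
play_rows:
  commands:
    - {"xyz": [-0.1, -0.2, 0], "twist": 0, "claw": 1}
    - {"xyz": [-0.18, -0.345, 0], "twist": 0, "claw": 1}
    - {"xyz": [-0.18, -0.345, 0], "twist": 0, "claw": 1}
    - {"xyz": [-0.18, -0.345, 0], "twist": 0, "claw": 1}
    - {"xyz": [-0.18, -0.345, 0.06], "twist": 0, "claw": 1}
    - {"xyz": [-0.18, -0.345, 0.06], "twist": 0, "claw": 1}
    - {"xyz": [-0.18, -0.345, 0.06], "twist": 0, "claw": 1}
    - {"xyz": [-0.18, -0.345, 0.06], "twist": 0, "claw": 1}
    - {"xyz": [-0.18, -0.345, 0.06], "twist": 0, "claw": 1}
    - {"xyz": [-0.17, -0.34, 0.06], "twist": 0, "claw": 1}
    - {"xyz": [0, 0, 0], "twist": -0.25, "claw": 1}
    - {"xyz": [0, 0, 0], "twist": 0, "claw": 1}

```text
t: 31.8
eef_pos: [0.6697, -0.0743, 0.2063]
orientation: [-0.001, 0.12, 0.993, 0.0]
force: [0.9, -0.1, 0.6]
finger_gap: 0.0859
finger_force: 0.0
```

```bash
python3 -c "
from h import *
c=wl(); print(delta([.669,-.0737,.005])/.12)"
```

```text
brass px [406.  71.] 3365 mean [0.579  0.068  0.0245] rect [585.9  68.2  81.4  61.   83. ] axis deg 88.4 zmax 0.029
brass px [288. 192.] 1744 mean [ 0.6696 -0.0736  0.0258] rect [672.2 -74.5  29.8  84.9  76.2] axis deg 167.0 zmax 0.03
brass px [462. 261.] 2530 mean [0.8016 0.1082 0.0203] rect [806.3 108.9 152.4  34.8  89. ] axis deg 92.8 zmax 0.025
brass px [353. 290.] 969 mean [ 0.8103 -0.0248  0.0203] rect [813.5 -22.7  22.5  63.1   3.4] axis deg 96.9 zmax 0.026
brass px [540. 321.] 936 mean [0.911  0.199  0.0201] rect [913.4 198.4  58.8  45.1  63.7] axis deg 78.3 zmax 0.03
tcp [ 0.6699 -0.0735  0.2069] xang 166.3 t 31.85
[ 0.00412348 -0.00295503  1.68220767]
```

Request:
play_rows:
  commands:
    - {"xyz": [-0.01, 0, 0.35], "twist": -0.05, "claw": 1}
    - {"xyz": [0, 0, 0.35], "twist": 0, "claw": 1}
    - {"xyz": [0, 0, 0.35], "twist": 0, "claw": 1}
    - {"xyz": [0, 0, 0.35], "twist": 0, "claw": 1}
    - {"xyz": [0, 0, 0.2], "twist": 0, "claw": 1}
    - {"xyz": [0, 0, 0.08], "twist": 0, "claw": 1}
    - {"xyz": [0, 0, 0], "twist": 0, "claw": 1}
    - {"xyz": [0, 0, 0], "twist": 0, "claw": -1}
    - {"xyz": [0, 0, 0], "twist": 0, "claw": -1}
    - {"xyz": [0, 0, 0], "twist": 0, "claw": -1}
    - {"xyz": [0, 0, 0], "twist": 0, "claw": -1}
    - {"xyz": [0, 0, 0], "twist": 0, "claw": -1}

```text
t: 33.35
eef_pos: [0.6724, -0.0731, 0.0075]
orientation: [0.001, 0.114, 0.993, -0.0]
force: [0.0, -1.2, 5.9]
finger_gap: 0.0292
finger_force: 61.1
```

Request:
play_rows:
  commands:
    - {"xyz": [0, 0, -0.1], "twist": 0, "claw": -1}
    - {"xyz": [0, 0, -0.3], "twist": 0, "claw": -1}
    - {"xyz": [0, 0, -0.4], "twist": 0, "claw": -1}
    - {"xyz": [0, 0, -0.4], "twist": 0, "claw": -1}
    - {"xyz": [0, 0, -0.4], "twist": 0, "claw": -1}
    - {"xyz": [0, 0, -0.4], "twist": 0, "claw": -1}
    - {"xyz": [0, 0, 0], "twist": 0, "claw": -1}

```text
t: 34.22
eef_pos: [0.6728, -0.0729, 0.2524]
orientation: [0.004, 0.114, 0.993, -0.0]
force: [-0.1, -1.1, -0.7]
finger_gap: 0.0289
finger_force: 60.3
```

```bash
python3 -c "
from h import *
p,M,s=tool(); print(p,s['finger_gap'],delta([.5755,.343,.25])/.12)"
```

```text
[ 0.67282023 -0.07293437  0.2524361 ] 0.028932007059048782 [1.57523111 3.19228659 0.00869929]
```

Request:
play_rows:
  commands:
    - {"xyz": [0.08, 0.15, 0], "twist": 0, "claw": -1}
    - {"xyz": [0.14, 0.27, 0], "twist": 0, "claw": -1}
    - {"xyz": [0.17, 0.324, 0], "twist": 0, "claw": -1}
    - {"xyz": [0.17, 0.324, 0], "twist": 0, "claw": -1}
    - {"xyz": [0.17, 0.324, 0], "twist": 0, "claw": -1}
    - {"xyz": [0.17, 0.324, 0], "twist": 0, "claw": -1}
    - {"xyz": [0.17, 0.324, 0], "twist": 0, "claw": -1}
    - {"xyz": [0.17, 0.324, 0], "twist": 0, "claw": -1}
    - {"xyz": [0.17, 0.324, 0], "twist": 0, "claw": -1}
    - {"xyz": [0.165, 0.312, 0], "twist": 0, "claw": -1}
    - {"xyz": [0, 0, 0], "twist": 0, "claw": -1}
    - {"xyz": [0, 0, 0], "twist": 0, "claw": -1}

```text
t: 35.72
eef_pos: [0.5682, 0.3208, 0.244]
orientation: [-0.001, 0.114, 0.994, -0.001]
force: [0.2, 0.7, -2.3]
finger_gap: 0.029
finger_force: 60.3
```

```bash
python3 -c "
from h import *
p,M,s=tool(); print(p,s['finger_gap'],delta([.5755,.343,.147])/.12)"
```

```text
[0.5681686  0.32081039 0.24403995] 0.02897216002510229 [-0.01999382  0.1960132   0.80811249]
```

Request:
play_rows:
  commands:
    - {"xyz": [-0.02, 0, 0.25], "twist": 0, "claw": -1}
    - {"xyz": [0, 0, 0.3], "twist": 0, "claw": -1}
    - {"xyz": [0, 0, 0.2], "twist": 0, "claw": -1}
    - {"xyz": [0, 0, 0.06], "twist": 0, "claw": -1}
    - {"xyz": [0, 0, 0], "twist": 0, "claw": -0.1}
    - {"xyz": [0, 0, 0], "twist": 0, "claw": -0.1}
    - {"xyz": [0, 0, 0], "twist": 0, "claw": -0.1}
    - {"xyz": [0, 0, -0.3], "twist": 0, "claw": -0.1}
    - {"xyz": [0, 0, -0.4], "twist": 0, "claw": -0.1}
    - {"xyz": [0, 0, -0.2], "twist": 0, "claw": 0}
    - {"xyz": [0, 0, 0], "twist": 0, "claw": 0}

```text
t: 37.1
eef_pos: [0.5724, 0.3205, 0.261]
orientation: [0.003, 0.114, 0.993, 0.002]
force: [-1.0, -0.0, -0.1]
finger_gap: 0.0425
finger_force: 0.0
```

```bash
python3 -c "
from h import *
p,M,s=tool(); print(p,np.degrees(np.arctan2(M[1,0],M[0,0])),s['t'],s['finger_gap']); c=snap('wrist'); save(c,'w11'); seat(); 
print(delta([.591,.067,.25])/.12, s['joint_positions'])"
```

```text
[0.57239952 0.32051888 0.26103194] 166.9014996741435 37.1 0.04251953914412172
top 459 rim z 0.1877 slope x,y [0.36 0.19] ((574.75146484375, 343.635009765625), (151.64495849609375, 150.34347534179688), 76.33806610107422)
brass px [251. 129.] 685 mean [0.8029 0.0607 0.0214] rect [805.6  63.   27.1 232.3   4.1] axis deg 93.7 zmax 0.027
brass px [248. 206.] 347 mean [0.5737 0.0685 0.0249] rect [581.7  68.1  80.   59.   82.8] axis deg 86.5 zmax 0.031
brass px [272. 276.] 293 mean [ 0.3798 -0.      0.0178] rect [379.6   1.  112.9  19.2  87.7] axis deg 87.0 zmax 0.022
scene 1169 rim z 0.1868 slope x,y [0.13 0.04] ((578.9576416015625, 343.31243896484375), (151.81373596191406, 154.57655334472656), 76.33155822753906)
brass px [335. 200.] 224 mean [0.3837 0.0005 0.0199] rect [383.1  -0.7 117.3  27.3  87. ] axis deg 87.0 zmax 0.025
brass px [318. 252.] 411 mean [0.5828 0.0701 0.0249] rect [586.9  68.   82.1  62.8  83.3] axis deg 78.2 zmax 0.032
brass px [262. 314.] 1089 mean [0.814  0.0656 0.0224] rect [811.5  57.9  27.8 243.4   3.6] axis deg 94.0 zmax 0.029
[-0.63766323 -2.01578142  0.04543225] [ 4.58598719e-01  2.50044323e-01  1.00109617e+00  1.27619953e-05
  1.88373127e+00 -8.83592764e-01]
```

Request:
play_rows:
  commands:
    - {"xyz": [-0.05, -0.17, 0], "twist": 0, "claw": 1}
    - {"xyz": [-0.1, -0.31, 0], "twist": 0, "claw": 1}
    - {"xyz": [-0.1, -0.31, 0], "twist": 0, "claw": 1}
    - {"xyz": [-0.1, -0.31, 0], "twist": 0, "claw": 1}
    - {"xyz": [-0.1, -0.31, 0.1], "twist": 0, "claw": 1}
    - {"xyz": [-0.1, -0.31, 0.15], "twist": 0, "claw": 1}
    - {"xyz": [-0.1, -0.3, 0.15], "twist": -0.3, "claw": 1}
    - {"xyz": [0, 0, 0], "twist": -0.33, "claw": 1}
    - {"xyz": [0, 0, 0], "twist": 0, "claw": 1}
    - {"xyz": [0, 0, 0], "twist": 0, "claw": 1}

```text
t: 38.5
eef_pos: [0.5924, 0.066, 0.209]
orientation: [-0.0, 0.06, 0.998, -0.0]
force: [-0.2, -0.3, 1.3]
finger_gap: 0.0855
finger_force: 0.0
```

```bash
python3 -c "
from h import *
c=wl(); print(delta([.593,.0672,.002])/.12); save(c,'w12')"
```

```text
brass px [289. 178.] 2452 mean [0.5776 0.0693 0.0244] rect [585.7  68.5  80.2  60.9  83.8] axis deg 84.2 zmax 0.029
brass px [305. 345.] 3264 mean [0.8039 0.063  0.0198] rect [808.1  60.9  23.9 229.4   4.1] axis deg 93.3 zmax 0.025
brass px [458. 392.] 161 mean [0.9063 0.2681 0.0224] rect [905.9 268.3  34.9   3.5  88.3] axis deg 89.2 zmax 0.028
tcp [0.5924 0.0663 0.2092] xang 173.16 t 38.55
[-0.00343739  0.00834728  1.72630011]
```

View pics/w12.png

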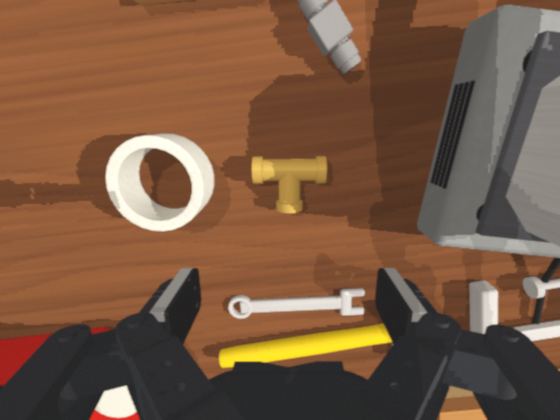

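Request:
play_rows:
  commands:
    - {"xyz": [-0.025, 0.011, 0.35], "twist": 0, "claw": 1}
    - {"xyz": [0, 0, 0.35], "twist": 0, "claw": 1}
    - {"xyz": [0, 0, 0.35], "twist": 0, "claw": 1}
    - {"xyz": [0, 0, 0.35], "twist": 0, "claw": 1}
    - {"xyz": [0, 0, 0.21], "twist": 0, "claw": 1}
    - {"xyz": [0, 0, 0.1], "twist": 0, "claw": 1}
    - {"xyz": [0, 0, 0], "twist": 0, "claw": 1}
    - {"xyz": [0, 0, 0], "twist": 0, "claw": -1}
    - {"xyz": [0, 0, 0], "twist": 0, "claw": -1}
    - {"xyz": [0, 0, 0], "twist": 0, "claw": -1}
    - {"xyz": [0, 0, 0], "twist": 0, "claw": -1}
    - {"xyz": [0, 0, 0], "twist": 0, "claw": -1}

```text
t: 40.05
eef_pos: [0.5965, 0.0673, 0.0051]
orientation: [0.001, 0.059, 0.998, 0.0]
force: [-1.4, -0.8, 5.7]
finger_gap: 0.0256
finger_force: 58.6
```

Request:
play_rows:
  commands:
    - {"xyz": [0, 0, 0], "twist": 0, "claw": -1}
    - {"xyz": [0, 0, -0.1], "twist": 0, "claw": -1}
    - {"xyz": [0, 0, -0.2], "twist": 0, "claw": -1}
    - {"xyz": [0, 0, -0.4], "twist": 0, "claw": -1}
    - {"xyz": [0, 0, -0.4], "twist": 0, "claw": -1}
    - {"xyz": [0, 0, -0.4], "twist": 0, "claw": -1}
    - {"xyz": [0, 0, -0.4], "twist": 0, "claw": -1}
    - {"xyz": [0, 0, -0.1], "twist": 0, "claw": -1}
    - {"xyz": [0, 0, 0], "twist": 0, "claw": -1}

```text
t: 41.18
eef_pos: [0.5958, 0.0672, 0.2436]
orientation: [0.0, 0.059, 0.998, -0.0]
force: [0.6, 0.4, -2.4]
finger_gap: 0.0254
finger_force: 59.2
```

```bash
python3 -c "
from h import *
p,M,s=tool(); print(p,s['finger_gap'],s['force'],delta([.5755,.343,.25])/.12)"
```

```text
[0.59581189 0.06719841 0.24361109] 0.025391236799192845 [ 0.64459756  0.37159259 -2.35940906] [ 0.44042982  2.26209177 -0.05333845]
```

Request:
play_rows:
  commands:
    - {"xyz": [0.02, 0.12, 0], "twist": 0, "claw": -1}
    - {"xyz": [0.04, 0.25, 0], "twist": 0, "claw": -1}
    - {"xyz": [0.05, 0.31, 0], "twist": 0, "claw": -1}
    - {"xyz": [0.05, 0.31, 0], "twist": 0, "claw": -1}
    - {"xyz": [0.05, 0.31, 0], "twist": 0, "claw": -1}
    - {"xyz": [0.05, 0.31, 0], "twist": 0, "claw": -1}
    - {"xyz": [0.05, 0.31, 0], "twist": 0, "claw": -1}
    - {"xyz": [0.05, 0.31, 0], "twist": 0, "claw": -1}
    - {"xyz": [0, 0.03, 0], "twist": 0, "claw": -1}
    - {"xyz": [0, 0, 0], "twist": 0, "claw": -1}

```text
t: 42.42
eef_pos: [0.5843, 0.342, 0.2416]
orientation: [-0.001, 0.059, 0.998, -0.001]
force: [-0.2, 0.0, -1.6]
finger_gap: 0.0256
finger_force: 59.3
```

```bash
python3 -c "
from h import *
p,M,s=tool(); print(p,s['finger_gap'],delta([.5755,.343,.163])/.12)"
```

```text
[0.58428969 0.34199761 0.24158347] 0.025569830359032708 [0.07188812 0.00114716 0.65506513]
```

Request:
play_rows:
  commands:
    - {"xyz": [0, 0, 0.2], "twist": 0, "claw": -1}
    - {"xyz": [0, 0, 0.25], "twist": 0, "claw": -1}
    - {"xyz": [0, 0, 0.15], "twist": 0, "claw": -1}
    - {"xyz": [0, 0, 0.05], "twist": 0, "claw": -1}
    - {"xyz": [0, 0, 0], "twist": 0, "claw": -0.1}
    - {"xyz": [0, 0, 0], "twist": 0, "claw": -0.1}
    - {"xyz": [0, 0, 0], "twist": 0, "claw": 0}
    - {"xyz": [0, 0, -0.2], "twist": 0, "claw": 0}
    - {"xyz": [0, 0, -0.35], "twist": 0, "claw": 0}
    - {"xyz": [0, 0, -0.25], "twist": 0, "claw": -1}
    - {"xyz": [0, 0, 0], "twist": 0, "claw": -1}

```text
t: 43.8
eef_pos: [0.5858, 0.3421, 0.2667]
orientation: [0.003, 0.059, 0.998, 0.002]
force: [0.3, 1.0, 0.1]
finger_gap: 0.0065
finger_force: 0.0
```

```bash
python3 -c "
from h import *
p,M,s=tool(); print(p,np.degrees(np.arctan2(M[1,0],M[0,0])),s['t'],s['finger_gap']); c=snap('wrist'); save(c,'w13'); seat()
W=cloud(c); hs=cv2.cvtColor(c['img'],cv2.COLOR_RGB2HSV); m=(hs[...,0]>16)&(hs[...,0]<30)&(hs[...,1]>110)&(np.hypot(W[...,0]-.5755,W[...,1]-.343)<.075); print('brass max z',np.nanmax(W[m][:,2]),m.sum())
print(delta([.444,.4485,.15])/.12)"
```

```text
[0.58583556 0.34214407 0.26668316] 173.202691968895 43.8 0.006519633057521703
top 381 rim z 0.1874 slope x,y [0.09 0.06] ((587.16845703125, 310.9450378417969), (176.2381134033203, 103.37151336669922), 20.021610260009766)
brass px [251. 129.] 684 mean [0.8029 0.0606 0.0214] rect [805.8  63.3  27.4 232.4   2.8] axis deg 93.7 zmax 0.028
brass px [272. 276.] 295 mean [ 0.3797 -0.      0.0178] rect [379.4   0.9 112.8  19.5  87.7] axis deg 86.9 zmax 0.021
scene 1142 rim z 0.1869 slope x,y [0.01 0.02] ((579.074462890625, 342.9946594238281), (151.79197692871094, 157.99078369140625), 76.80107116699219)
brass px [335. 200.] 223 mean [3.836e-01 3.000e-04 1.980e-02] rect [381.9   1.2 116.4  29.2  84.6] axis deg 86.7 zmax 0.023
brass px [262. 314.] 1090 mean [0.814  0.0657 0.0224] rect [806.2  61.9  36.2 233.6   3.1] axis deg 94.0 zmax 0.029
brass max z 0.3374584310372666 6418
[1.26926329 0.74686234 0.9218158 ]
```

View pics/w13.png

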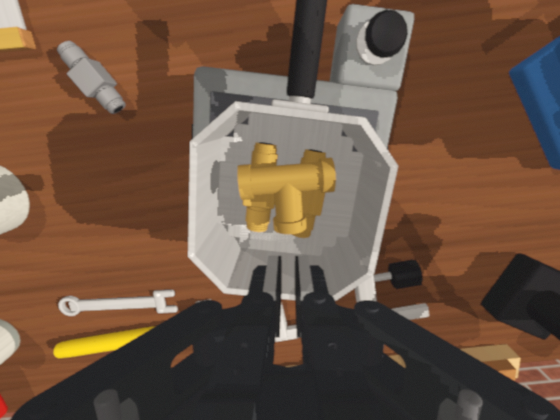

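All three fittings are in the bowl, with the tee on top of the valves at (285,185). Next is the plunger.

Request:
play_rows:
  commands:
    - {"xyz": [0.254, 0.15, 0], "twist": 0, "claw": -1}
    - {"xyz": [0.254, 0.15, 0], "twist": 0, "claw": -1}
    - {"xyz": [0.254, 0.15, 0], "twist": 0, "claw": -1}
    - {"xyz": [0.254, 0.15, 0], "twist": 0, "claw": -1}
    - {"xyz": [0.254, 0.15, 0], "twist": 0, "claw": -1}
    - {"xyz": [0, 0, 0.3], "twist": 0, "claw": -1}
    - {"xyz": [0, 0, 0.3], "twist": 0, "claw": -1}
    - {"xyz": [0, 0, 0.3], "twist": 0, "claw": -1}
    - {"xyz": [0, 0, 0.2], "twist": 0, "claw": -1}
    - {"xyz": [0, 0, 0.1], "twist": 0, "claw": -1}
    - {"xyz": [0, 0, 0], "twist": 0, "claw": -1}
    - {"xyz": [0, 0, 0], "twist": 0, "claw": -1}

```text
t: 45.45
eef_pos: [0.4447, 0.4494, 0.1192]
orientation: [0.001, 0.059, 0.998, 0.001]
force: [0.7, -0.0, 0.2]
finger_gap: -0.0002
finger_force: 0.0
```

```bash
python3 -c "
from h import *
p,M,s=tool(); print(p,s['force'],delta([.4448,.449,.108])/.12)"
```

```text
[0.44469524 0.4493958  0.11915003] [ 0.71490707 -0.02540884  0.19622948] [-0.00114633 -0.00329731  0.09291396]
```

Request:
play_rows:
  commands:
    - {"xyz": [0, 0, 0.06], "twist": 0, "claw": -1}
    - {"xyz": [0, 0, 0.05], "twist": 0, "claw": -1}
    - {"xyz": [0, 0, 0.04], "twist": 0, "claw": -1}
    - {"xyz": [0, 0, 0.03], "twist": 0, "claw": -1}
    - {"xyz": [0, 0, 0], "twist": 0, "claw": -1}

```text
t: 46.08
eef_pos: [0.4447, 0.4494, 0.0971]
orientation: [0.001, 0.059, 0.998, 0.001]
force: [0.9, -0.4, 5.1]
finger_gap: -0.0
finger_force: 2.9
```

Request:
play_rows:
  commands:
    - {"xyz": [0, 0, 0.015], "twist": 0, "claw": -1}
    - {"xyz": [0, 0, 0], "twist": 0, "claw": -1}

```text
t: 46.32
eef_pos: [0.4447, 0.4494, 0.0958]
orientation: [0.001, 0.059, 0.998, 0.001]
force: [-0.2, -0.0, 7.4]
finger_gap: 0.0
finger_force: 3.2
```

Request:
play_rows:
  commands:
    - {"xyz": [0, 0, 0.015], "twist": 0, "claw": -1}
    - {"xyz": [0, 0, 0.01], "twist": 0, "claw": -1}
    - {"xyz": [0, 0, 0], "twist": 0, "claw": -1}

```text
t: 46.7
eef_pos: [0.4449, 0.4496, 0.0954]
orientation: [0.001, 0.059, 0.998, 0.001]
force: [-2.7, -2.8, 15.7]
finger_gap: 0.0004
finger_force: 7.8
```

At the stop, with 15.7 N at 0.0954. Release and retreat.

Request:
play_rows:
  commands:
    - {"xyz": [0, 0, 0], "twist": 0, "claw": -1}
    - {"xyz": [0, 0, -0.1], "twist": 0, "claw": -1}
    - {"xyz": [0, 0, -0.3], "twist": 0, "claw": -1}
    - {"xyz": [0, 0, -0.4], "twist": 0, "claw": -1}
    - {"xyz": [0, 0, -0.4], "twist": 0, "claw": -1}
    - {"xyz": [0.1, -0.35, 0], "twist": 0, "claw": -1}
    - {"xyz": [0.1, -0.35, 0], "twist": 0, "claw": -1}
    - {"xyz": [0, -0.35, 0], "twist": 0, "claw": -1}
    - {"xyz": [0, -0.35, 0], "twist": 0, "claw": -1}
    - {"xyz": [0, -0.35, 0], "twist": 0, "claw": -1}
    - {"xyz": [0, 0, 0], "twist": 0, "claw": -1}
    - {"xyz": [0, 0, 0], "twist": 0, "claw": -1}

```text
t: 48.2
eef_pos: [0.3955, 0.2436, 0.2352]
orientation: [-0.0, 0.059, 0.998, 0.0]
force: [0.3, -0.1, 0.1]
finger_gap: 0.0002
finger_force: 0.0
```

```bash
python3 -c "
from h import *
seat(); c=np.load('top.npz'); W=cloud(c); m=(np.hypot(W[...,0]-.4445,W[...,1]-.4485)<.012); print('plunger z',np.nanmedian(W[m][:,2]),tool()[0]); save(c,'top14')"
```

```text
top 623 rim z 0.1872 slope x,y [-0.   -0.05] ((575.406005859375, 343.9876708984375), (153.1387176513672, 150.2061309814453), 75.84135437011719)
brass px [251. 129.] 682 mean [0.8029 0.0608 0.0214] rect [805.7  63.3  27.5 232.9   3.9] axis deg 93.8 zmax 0.027
brass px [272. 276.] 299 mean [ 3.80e-01 -1.00e-04  1.79e-02] rect [379.7   1.  113.1  19.6  87.8] axis deg 87.0 zmax 0.022
scene 1187 rim z 0.187 slope x,y [-0.04  0.06] ((577.3191528320312, 343.5247497558594), (151.80307006835938, 155.50418090820312), 76.3585205078125)
brass px [335. 200.] 221 mean [0.384  0.0007 0.0198] rect [383.3   0.8 120.7  31.   84.4] axis deg 87.3 zmax 0.024
brass px [262. 314.] 1088 mean [0.814  0.0658 0.0224] rect [810.1  62.2  27.4 232.6   4.6] axis deg 94.0 zmax 0.029
plunger z nan [0.39553657 0.24408103 0.23503068]
  return np.nanmean(a, axis, out=out, keepdims=keepdims)
```

View pics/top14.png

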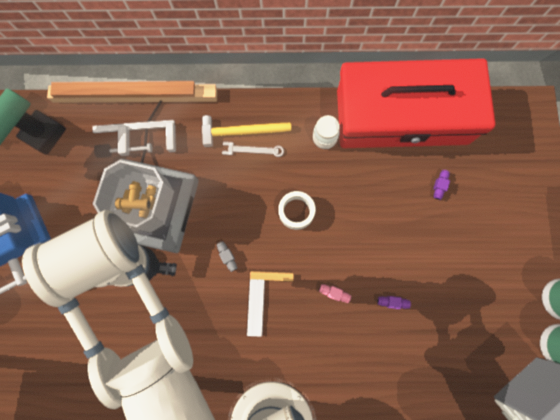

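The bowl at (135,195) is seated level with all three fittings inside, no brass is left on the bench, and the bystanders look unmoved. Hand in.

```bash
python3 -c "
from cell import ctrl
print(ctrl.job_done())"
```

```text
the job is handed in; nothing more can be done
None
```

The job is handed in, with no verdict returned: the bowl is mouth-up and seated level on the pegs, all three brass fittings present (two valves, one tee) are inside, and the plunger was pressed to its stop and let go, though the arm hid it so I did not see it come back up.

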